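# Unpack the clip-lid instrument cassette onto the hook rack

## Robot

A 6-joint arm with a two-finger parallel gripper is mounted at the origin on a cart in front of the work surface, level with it; the furniture and walls round the work are solid. World frame = base frame: x ahead of the robot, y to its left, z up, the work surface at z = 0. Lengths are in m, angles in rad, forces in N, time in s.
With the tool pointing down it reaches from about 0.35 to 0.875 m from the base axis. Payload 4.2 kg.
Tool frame: the origin (TCP) lies at the very end of the fingers, on their centre line; the grasp point (between the pads) lies 19 mm behind it (hold_point_z is the distance from the TCP to the grasp point, in m); z points along the fingers, y is the line along which they close (so a half turn about z gives the same grasp; the last joint's range is limited). The gripper opens to 85 mm and grips with 20 to 120 N. Pads are 22 mm wide; open, the fingers measure 114 mm over their backs; the gripper's body (76 mm by 85 mm) begins 54 mm behind the grasp point. The pads swing forward as they close: fully open they stand 13 mm farther back than shut.
Start: joints at [-0.923, 0.385, 0.008, 0, -1.194, -0.259], TCP at [0.237, -0.578, 0.231] pointing down, gripper open.
Joint ranges: [-3.14, 3.14], [-1.21, 2.06], [-1.07, 1.41], [-3.16, 2.05], [-2.99, -0.16], [-3.1, 3.1]. Speed limits (rad/s): [2.79, 2.79, 3.14, 3.14, 3.14, 3.14].

## Interface

Orientations are given as a unit quaternion [w, x, y, z].
In Python, from plant import * gives the robot as it stands. The module is installed in compiled form; this text tells all that it offers.
- The arm moves only by the tool servo_tool, never from a script. Its argument "steps" is a list of rows, each an object with "dp": the shift along the world's x, y, z scaled (see below), a list of three; "angular": the turn, a rotation vector about the world's x, y, z scaled (see below), a list of three; "claw": the finger opening in mm, from 0 to 85.4. A call has exactly 5 rows; each row is the pose to reach, as a shift and turn from the pose commanded when the call began; what a row does not reach only later rows make up. The controller multiplies each number of a shift by 0.5 m and each number of a turn by pi/4 rad. A row lasts 1/10 s, in which the tool goes at most 50 mm and 8.59 degrees, less where a joint would pass 70% of its speed; a pose out of reach is approached as far as the arm can. A call with a number of a shift or a turn outside -1 to 1 is refused whole. A call with a gripper value outside its range is refused whole. The fingers move at their own pace and stop on an object; the grip force is fixed at half the most. Time passes only in rows, so rows that repeat a pose let the fingers close, or fill a call up. It gives the time, the measured TCP pose, the force, the opening and the grip force at its end, in the units of the state.
- observe(): the state, without advancing time (a new reading comes with each control period).
- read_camera(name): name is "scene" or "side" or "wrist"; returns the picture (400x640x3 uint8, red, green, blue); there is no depth.
- get_calibration(name): a dict with "fx", "fy", "cx", "cy" (pixels), "k1" (the pictures are not rectified: a ray, as slopes to the right and down, at radius r is drawn at 1 + k1 r^2 times it, then the intrinsics apply), "eye" and "orientation" of the camera in the world; the wrist camera has in their place "mount" (4x4, takes a point from camera to tool coordinates, whose origin is the TCP and whose axes are the flange's). Camera axes: x right, y up, looking along -z (the intrinsics and any distortion apply to the point x, -y, -z); pixel columns grow to the right and rows downward; lengths in m; the calibration is good to about 2 mm. A picture is of the moment at which its call begins: read the wrist's pose just before it. get_calibration takes no time and is no camera call.
- close_job(): hands the job in; it is judged then, once.
Trained networks look in the newest picture that a camera, given by its name, has taken for a name from the list of things; names that differ only in an ending like _2 or _b are one class to them, and where a whole thing is asked for, a point or a joint stands for the part that bears it (a point fixed in the world has none). Each returns a list of dicts, best first, with "p" (0 to 1); they miss things now and then, are a little off and sometimes report something else, mostly with a low value. They report only what shows in the picture. A call takes as long as a camera call.
- look_for(camera, thing): "rect" ([centre column, centre row, width, height] in pixels, round what is visible of it).
- regions_of(camera, thing): "mask" (400x640 bool, what is visible of it) and "rect" ([centre column, centre row, width, height] in pixels, round what is visible of it).
The state is a dict: "t": time; "qpos": joint angles; "qvel": joint speeds; "joint_torque": joint torques, N m; "eef_pos": TCP position; "ee_rot": TCP orientation; "force": force on the tool from outside, world axes, zero at the start; "ft_torque": the same for the moment, N m; "gripper_width": finger opening in m; "grasp_force": force on a finger pad.
Only numpy, scipy, OpenCV 4.12 (cv2) and the standard library are available. Lean on these libraries where they do the work, as an engineer would, in place of code of your own. Each camera call takes 0.05 s, during which the arm holds its last target. There are 200 camera calls.

## Task

Clean hand tools have come back in the steel instrument cassette: stand the plaster cast that is on its cover upright on the table, squeeze the cover's two snap tabs together to unclip it, and set the cover down on the table the right way up. Then hang every tool from the cassette by its eye on a free hook of the sloping rack, one tool to a hook and lying straight down the slope on both bars, without disturbing the tools that already hang there. At last clip the cover back on the empty cassette, fully down with both tabs sprung out under their keepers.

Things in the scene. Friction and masses are not known exactly. Their poses are not given: they have to be found in the camera images.
- stone_cast: cream plaster cast of a jaw, 53 x 58 mm, 26 mm high, standing loose on the cassette cover beside the tabs at the start. Origin at the centre of its underside, z up. Grasp the 16 mm high base across x (50 mm, from -23 to +27 mm) or y (58 mm). The table between the cassette and the rack's front, from x = 0.36 m and y = -0.1 to 0.4 m, is clear for setting things down
- cassette: fixed steel base 130 (x) x 200 (y) x 6 mm with two black notched rails at x = +-31 mm (8 mm thick, 54 mm free between them, tops 38 mm up). Origin: centre of its underside, z up. Notches 18 mm wide at y = -78, -38, 38, 78 mm carry tools along x, eye to +x, undersides 22 mm up. Two keeper bars at x = +-29, y = +-21 mm, undersides 18 mm up, hold the barbs of the cover's tabs
- cover: clip-on aluminium cover, 100 (x) x 218 (y) mm, 34 mm high, 0.16 kg: flat top on end walls at y = +-107 mm. Origin: centre, at the foot of the end walls, 8 mm above the table when clipped on, axes as the cassette's. Two grey snap tabs stand up in the middle of the top; squeezing them frees the barbs below and the cover lifts straight off, or goes straight back on, by the squeezed tabs
- tab_far_pad (a point): middle of the outer face of the snap tab on the cover's +x side, 24 mm from the cover's middle, 50 mm above the cover's origin. The tab is 26 mm wide along the cover's y and rises from the cover's top (34 mm) to 60 mm above the cover's origin
- tab_near_pad (a point): the same on the -x side; 48 mm over both tabs when free, 34 mm squeezed to the stops
- tab_far (a joint): how far the far tab is squeezed inward along the cover's x, m: 0 free, 0.007 at its stop. The barb catches 3 mm under the keeper when free, so it is clear from 0.003, and 4 mm clear at the stop. Spring about 2 N at first and 7 N at the stop. Let go, it springs out again
- tab_near (a joint): the same for the near tab
- rack: fixed grey hook rack, 400 mm wide (y), -x side to the robot. Origin: centre of its underside, z up. Hook bar (upper) and rest bar (lower) form a slope rising 32 degrees to +x: u = (0.848, 0, 0.530) up it, n = (-0.530, 0, 0.848) out of it. A hung tool lies on both bars, x along u, z along n. Open for fingers between 21 and 93 mm down the slope from the hooks; rest bar at 93 to 105 mm
- hook_1 (a point): hook at the rack's -y end, first of nine alike, 40 mm apart along y. Point on its shank 6.5 mm out of the slope, in the middle plane of a hung eye; (53, -160, 122) mm in the rack frame. 5 mm round steel, straight out of the slope to 9.5 mm, then bent up the slope; its tip is 20.5 mm out of and 8.5 mm up the slope from its foot
- hook_9 (a point): the same for the last hook, at the +y end; hooks 2 to 8 are evenly spaced between the two points
- tool_1: a plaster spatula with a round-ended flat blade, 160 mm long, 55 g, with a wooden handle and a steel wire eye; lies in one of the cassette's notches under the cover, or absent. Origin on the underside below the middle of the grip; x towards the eye, z out of its flat. Handle 14 mm wide (y), 13 mm thick (z 0 to 13 mm), x from -42 to +48 mm; the blade reaches x = -87 mm
- tool_1_eye (a point): centre of the hanging eye of tool_1: 62 mm along its x, 6.5 mm above its underside; ring 25 mm outside, about 16 mm inside, 4 mm wire
- tool_2: a plaster knife with a slightly bent tip, 160 mm long, 55 g, with a wooden handle and a steel wire eye; lies in one of the cassette's notches under the cover, or absent. Origin on the underside below the middle of the grip; x towards the eye, z out of its flat. Handle 14 mm wide (y), 13 mm thick (z 0 to 13 mm), x from -42 to +48 mm; the blade reaches x = -87 mm
- tool_2_eye (a point): centre of the hanging eye of tool_2: 62 mm along its x, 6.5 mm above its underside; ring 25 mm outside, about 16 mm inside, 4 mm wire
- tool_3: a scraper with a wide short end, 160 mm long, 55 g, with a wooden handle and a steel wire eye; lies in one of the cassette's notches under the cover, or absent. Origin on the underside below the middle of the grip; x towards the eye, z out of its flat. Handle 14 mm wide (y), 13 mm thick (z 0 to 13 mm), x from -42 to +48 mm; the blade reaches x = -87 mm
- tool_3_eye (a point): centre of the hanging eye of tool_3: 62 mm along its x, 6.5 mm above its underside; ring 25 mm outside, about 16 mm inside, 4 mm wire
- tool_4: a second plaster spatula, 160 mm long, 55 g, with a wooden handle and a steel wire eye; lies in one of the cassette's notches under the cover, or absent. Origin on the underside below the middle of the grip; x towards the eye, z out of its flat. Handle 14 mm wide (y), 13 mm thick (z 0 to 13 mm), x from -42 to +48 mm; the blade reaches x = -87 mm
- tool_4_eye (a point): centre of the hanging eye of tool_4: 62 mm along its x, 6.5 mm above its underside; ring 25 mm outside, about 16 mm inside, 4 mm wire
- hung_1: neighbour: a tool of the same make that already hangs on one of the hooks 1, 3, 5, 7, 9, loose, or absent. Frame, eye and sizes as tool_1; its hook is the one nearest its eye
- hung_2: neighbour: a tool of the same make that already hangs on one of the hooks 1, 3, 5, 7, 9, loose, or absent. Frame, eye and sizes as tool_1; its hook is the one nearest its eye
- hung_3: neighbour: a tool of the same make that already hangs on one of the hooks 1, 3, 5, 7, 9, loose, or absent. Frame, eye and sizes as tool_1; its hook is the one nearest its eye
- hung_4: neighbour: a tool of the same make that already hangs on one of the hooks 1, 3, 5, 7, 9, loose, or absent. Frame, eye and sizes as tool_1; its hook is the one nearest its eye
- hung_5: neighbour: a tool of the same make that already hangs on one of the hooks 1, 3, 5, 7, 9, loose, or absent. Frame, eye and sizes as tool_1; its hook is the one nearest its eye

How it is judged:
On the way, in this order (a step that is already met when the one before it is completed fails the run):
1. the plaster cast stands upright on the table, let go (height (world z) of stone_cast below 0.005 m and angle between stone_cast's own z axis and vertical below 0.15 rad and linear speed of stone_cast below 0.02 m/s and contact force between the fingers and stone_cast below 0.1 N), for 0.2 s.
2. the cover is off the cassette and stands on the table the right way up, let go (height (world z) of cover below 0.005 m and angle between cover's own z axis and vertical below 0.1 rad and linear speed of cover below 0.02 m/s and contact force between the fingers and cover below 0.1 N), for 0.2 s.
At the end, for the whole second after the job is handed in: Cast upright on the table. Each cassette tool hangs at rest, a hook of its own through its eye (centre within about 10 mm of the hook point), within 0.25 rad of straight down the slope; tools that hung there within 15 mm of where they were. Cover down on the cassette (2 mm), tabs out (height (world z) of stone_cast below 0.005 m and angle between stone_cast's own z axis and vertical below 0.15 rad and linear speed of each of stone_cast, cover, tool_1, tool_2, tool_3, tool_4 below 0.02 m/s and z of cover in the frame of cassette between 0.006 and 0.01 m and x of cover in the frame of cassette between -0.004 and 0.004 m and y of cover in the frame of cassette between -0.006 and 0.006 m and angle between the y axis of cover and the y axis of cassette, either way round below 0.08 rad and angle between cover's own z axis and vertical below 0.04 rad and value of joint each of tab_far, tab_near below 0.0015 m and x of tool_1_eye in the frame of rack between 0.0425555 and 0.0585555 m and z of tool_1_eye in the frame of rack between 0.112512 and 0.127512 m and (y of tool_1_eye in the frame of rack between -0.166 and -0.154 m or y of tool_1_eye in the frame of rack between -0.126 and -0.114 m or y of tool_1_eye in the frame of rack between -0.086 and -0.074 m or y of tool_1_eye in the frame of rack between -0.046 and -0.034 m or y of tool_1_eye in the frame of rack between -0.006 and 0.006 m or y of tool_1_eye in the frame of rack between 0.034 and 0.046 m or y of tool_1_eye in the frame of rack between 0.074 and 0.086 m or y of tool_1_eye in the frame of rack between 0.114 and 0.126 m or y of tool_1_eye in the frame of rack between 0.154 and 0.166 m) and angle between the y axis of each of tool_1, tool_2, tool_3, tool_4 and the y axis of rack, either way round below 0.25 rad and angle between tool_1's own x axis and vertical between 0.89 and 1.14 rad and distance between tool_1 and tool_2 above 0.025 m and distance between each of tool_1, tool_2 and tool_3 above 0.025 m and distance between each of tool_1, tool_2, tool_3 and tool_4 above 0.025 m and distance between each of tool_1, tool_2, tool_3, tool_4 and hung_1 above 0.025 m and distance between each of tool_1, tool_2, tool_3, tool_4 and hung_2 above 0.025 m and distance between each of tool_1, tool_2, tool_3, tool_4 and hung_3 above 0.025 m and distance between each of tool_1, tool_2, tool_3, tool_4 and hung_4 above 0.025 m and distance between each of tool_1, tool_2, tool_3, tool_4 and hung_5 above 0.025 m and x of tool_2_eye in the frame of rack between 0.0425555 and 0.0585555 m and z of tool_2_eye in the frame of rack between 0.112512 and 0.127512 m and (y of tool_2_eye in the frame of rack between -0.166 and -0.154 m or y of tool_2_eye in the frame of rack between -0.126 and -0.114 m or y of tool_2_eye in the frame of rack between -0.086 and -0.074 m or y of tool_2_eye in the frame of rack between -0.046 and -0.034 m or y of tool_2_eye in the frame of rack between -0.006 and 0.006 m or y of tool_2_eye in the frame of rack between 0.034 and 0.046 m or y of tool_2_eye in the frame of rack between 0.074 and 0.086 m or y of tool_2_eye in the frame of rack between 0.114 and 0.126 m or y of tool_2_eye in the frame of rack between 0.154 and 0.166 m) and angle between tool_2's own x axis and vertical between 0.89 and 1.14 rad and x of tool_3_eye in the frame of rack between 0.0425555 and 0.0585555 m and z of tool_3_eye in the frame of rack between 0.112512 and 0.127512 m and (y of tool_3_eye in the frame of rack between -0.166 and -0.154 m or y of tool_3_eye in the frame of rack between -0.126 and -0.114 m or y of tool_3_eye in the frame of rack between -0.086 and -0.074 m or y of tool_3_eye in the frame of rack between -0.046 and -0.034 m or y of tool_3_eye in the frame of rack between -0.006 and 0.006 m or y of tool_3_eye in the frame of rack between 0.034 and 0.046 m or y of tool_3_eye in the frame of rack between 0.074 and 0.086 m or y of tool_3_eye in the frame of rack between 0.114 and 0.126 m or y of tool_3_eye in the frame of rack between 0.154 and 0.166 m) and angle between tool_3's own x axis and vertical between 0.89 and 1.14 rad and x of tool_4_eye in the frame of rack between 0.0425555 and 0.0585555 m and z of tool_4_eye in the frame of rack between 0.112512 and 0.127512 m and (y of tool_4_eye in the frame of rack between -0.166 and -0.154 m or y of tool_4_eye in the frame of rack between -0.126 and -0.114 m or y of tool_4_eye in the frame of rack between -0.086 and -0.074 m or y of tool_4_eye in the frame of rack between -0.046 and -0.034 m or y of tool_4_eye in the frame of rack between -0.006 and 0.006 m or y of tool_4_eye in the frame of rack between 0.034 and 0.046 m or y of tool_4_eye in the frame of rack between 0.074 and 0.086 m or y of tool_4_eye in the frame of rack between 0.114 and 0.126 m or y of tool_4_eye in the frame of rack between 0.154 and 0.166 m) and angle between tool_4's own x axis and vertical between 0.89 and 1.14 rad and distance of each of hung_1, hung_2, hung_3, hung_4, hung_5 from where it was at the start of the episode below 0.015 m); the robot touches nothing.
It fails at once if the plaster cast is tipped over (angle between stone_cast's own z axis and vertical above 0.7 rad).
It fails at once if a tool that hung on the rack is knocked off or swung aside (distance of any of hung_1, hung_2, hung_3, hung_4, hung_5 from where it was at the start of the episode above 0.05 m).
Of tool_1, tool_2, tool_3, tool_4 only 3 to 4 are there at a start; the rules pass over those that are not, and their reading is None.
Of hung_1, hung_2, hung_3, hung_4, hung_5 only 4 to 5 are there at a start; the rules pass over those that are not, and their reading is None.
At some moment in a run one of cover, tool_1, tool_2, tool_3, tool_4 may be knocked a few centimetres aside while the robot is not near it.
It also fails if it takes over 210 s, if anything falls off the work surface, if the arm or the gripper's body presses on something with over 40 N, if the wrist force passes 120 N, or if a joint passes its speed limit or range.

## Working session

There is one attempt and no reset: what is moved stays moved. The work goes in short steps, Python scripts to look and compute and a tool call to move; the robot and the scene stay as the last step left them, time stands still between calls to the robot, and variables do not carry over. Pictures are saved under pics/ and viewed, at most 14 in all, crops included, and the job is handed in when it is done.

Besides the shell and the picture viewer there is one more tool, called after "Request:" by a JSON object that holds its "fn" and its "kwargs". servo_tool: Moves the arm, as the interface text tells. Shifts and turns lie within -1 to 1; 1 stands for 0.5 m of shift or pi/4 rad of turn. Its arguments: {"type":"object","properties":{"steps":{"type":"array","items":{"type":"object","properties":{"dp":{"type":"array","items":{"type":"number","minimum":-1,"maximum":1}},"angular":{"type":"array","items":{"type":"number","minimum":-1,"maximum":1}},"claw":{"type":"number"}}}}},"required":["steps"]}

```bash
ls; mkdir -p pics; cat > h.py <<'E'
from plant import *
import numpy as np, cv2
from scipy.spatial.transform import Rotation as R
def rot(q): return R.from_quat([q[1],q[2],q[3],q[0]])
def cam(name,st=None):
    c=get_calibration(name)
    if 'mount' in c:
        st=st or observe(); T=np.eye(4); T[:3,:3]=rot(st['ee_rot']).as_matrix(); T[:3,3]=st['eef_pos']
        M=T@np.array(c['mount']); return c,M[:3,3],M[:3,:3]
    o=np.array(c['orientation']); 
    Rm=o if o.shape==(3,3) else rot(o).as_matrix()
    return c,np.array(c['eye']),Rm
def proj(C,P):
    c,e,Rm=C; p=(np.atleast_2d(P)-e)@Rm; s=np.c_[p[:,0]/-p[:,2],-p[:,1]/-p[:,2]]
    r2=(s**2).sum(1,keepdims=True); s=s*(1+c['k1']*r2)
    return s*[c['fx'],c['fy']]+[c['cx'],c['cy']]
def ray(C,uv):
    c,e,Rm=C; d=(np.atleast_2d(uv)-[c['cx'],c['cy']])/[c['fx'],c['fy']]; s=d.copy()
    for _ in range(20): s=d/(1+c['k1']*(s**2).sum(1,keepdims=True))
    v=np.c_[s[:,0],-s[:,1],-np.ones(len(s))]@Rm.T
    return e,v
def onz(C,uv,z):
    e,v=ray(C,uv); return e+v*((z-e[2])/v[:,2])[:,None]
def save(img,n): cv2.imwrite('pics/'+n,cv2.cvtColor(img,cv2.COLOR_RGB2BGR))
E
python3 - <<'E'
from h import *
np.set_printoptions(precision=3,suppress=True)
for n in ['scene','side']:
    save(read_camera(n),n+'0.png'); print(get_calibration(n))
    for t in ['stone_cast','cassette','cover','tab_far_pad','rack','hung_1']:
        for d in look_for(n,t)[:6]: print(n,t,np.round(d['rect'],1),round(d['p'],2))
print(get_calibration('wrist')); print(observe())
E
```

```text
pics
{'fx': 362.23706127772095, 'fy': 362.23706127772095, 'cx': 321.46848062969445, 'cy': 195.42756968135305, 'k1': -0.008131258287968452, 'eye': array([-0.204, -0.475,  0.585]), 'orientation': array([ 0.757,  0.466, -0.253, -0.383])}
scene stone_cast [358.1 251.8  21.9  19.7] 0.63
scene cassette [370.4 288.6  75.8  48.1] 0.96
scene cover [380.4 271.1  89.6  60.2] 0.73
scene rack [295.1 204.1 126.8  73.6] 0.72
scene hung_1 [337.6 209.   17.2  37.4] 0.65
scene hung_1 [314.2 203.1  18.   34.9] 0.64
scene hung_1 [246.2 188.9  20.   33.9] 0.57
scene hung_1 [267.1 192.5  17.1  37. ] 0.53
{'fx': 421.24988690905036, 'fy': 421.24988690905036, 'cx': 315.8634454105838, 'cy': 211.05705023522896, 'k1': -0.08836708205320581, 'eye': array([0.111, 0.687, 0.712]), 'orientation': array([-0.277, -0.142,  0.421,  0.852])}
side stone_cast [385.4 213.7  27.9  19.2] 0.89
side cassette [396.3 223.8  80.2  38.8] 0.93
side cover [396.3 207.   70.   59.6] 0.62
side cover [312.8 215.3  38.5  33.2] 0.47
side cover [263.6 271.  146.1 171.6] 0.19
side tab_far_pad [390.  195.6   6.   13.7] 0.51
side rack [262.2 27
[... 299 characters left out ...]
7390808883787, 'cy': 192.0419597806203, 'k1': -0.06807713264876852, 'mount': array([[-0.   ,  0.956,  0.293,  0.076],
       [ 1.   ,  0.001, -0.   , -0.   ],
       [-0.   ,  0.293, -0.956, -0.142],
       [ 0.   ,  0.   ,  0.   ,  1.   ]])}
{'t': 0.7, 'qpos': array([-0.923,  0.385,  0.008, -0.   , -1.194, -0.259]), 'qvel': array([ 0.001, -0.001, -0.002, -0.   , -0.   , -0.001]), 'joint_torque': array([  0.   , -39.195,  18.859,   4.19 ,  -0.   ,  -0.   ]), 'eef_pos': array([ 0.237, -0.578,  0.231]), 'ee_rot': array([ 0.   , -0.193,  0.981, -0.   ]), 'force': array([-0.63 ,  0.698, -0.054]), 'ft_torque': array([0.026, 0.029, 0.061]), 'grasp_force': 0.0, 'gripper_width': 0.08550955876088542}
```

```bash
python3 - <<'E'
import cv2,numpy as np
a=cv2.imread('pics/scene0.png')[140:330,210:440]; b=cv2.imread('pics/side0.png')[160:370,170:450]
a=cv2.resize(a,(400,330),interpolation=cv2.INTER_CUBIC); b=cv2.resize(b,(400,300),interpolation=cv2.INTER_CUBIC)
o=np.zeros((330,800,3),np.uint8); o[:,:400]=a; o[:300,400:]=b; cv2.imwrite('pics/c0.png',cv2.resize(o,(800,330)))
from h import *
np.set_printoptions(precision=3,suppress=True)
S=cam('scene');D=cam('side')
print(onz(S,[[358,252],[370,290]],.05),onz(D,[[385.4,213.7],[396,224]],.05))
E
```

```text
[[ 0.487 -0.116  0.05 ]
 [ 0.377 -0.211  0.05 ]] [[ 0.478 -0.107  0.05 ]
 [ 0.436 -0.085  0.05 ]]
```

View pics/c0.png

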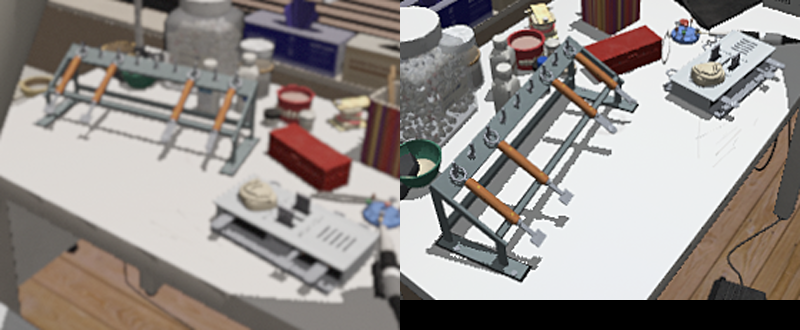

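Request:
{"fn": "servo_tool", "kwargs": {"steps": [{"dp": [0.04, 0.09, 0.01], "angular": [0, 0, 0], "claw": 85}, {"dp": [0.08, 0.18, 0.02], "angular": [0, 0, 0], "claw": 85}, {"dp": [0.12, 0.27, 0.03], "angular": [0, 0, 0], "claw": 85}, {"dp": [0.16, 0.36, 0.04], "angular": [0, 0, 0], "claw": 85}, {"dp": [0.2, 0.45, 0.04], "angular": [0, 0, 0], "claw": 85}]}}

```text
t: 1.2
eef_pos: [0.3377, -0.3519, 0.2523]
ee_rot: [0.001, -0.193, 0.981, -0.001]
force: [1.7, 0.0, 0.1]
gripper_width: 0.0849
grasp_force: 0.0
```

Request:
{"fn": "servo_tool", "kwargs": {"steps": [{"dp": [0.03, 0.09, 0.01], "angular": [0, 0, 0], "claw": 85}, {"dp": [0.06, 0.18, 0.02], "angular": [0, 0, 0], "claw": 85}, {"dp": [0.1, 0.27, 0.02], "angular": [0, 0, 0], "claw": 85}, {"dp": [0.12, 0.33, 0.02], "angular": [0, 0, 0], "claw": 85}, {"dp": [0.12, 0.33, 0.02], "angular": [0, 0, 0], "claw": 85}]}}

```text
t: 1.7
eef_pos: [0.398, -0.1856, 0.2618]
ee_rot: [0.001, -0.196, 0.981, -0.0]
force: [0.7, -0.2, 1.1]
gripper_width: 0.0848
grasp_force: 0.0
```

```bash
python3 - <<'E'
from h import *
np.set_printoptions(precision=3,suppress=True)
s=observe(); print(s['t'],s['eef_pos'],s['ee_rot'],s['force'])
save(read_camera('wrist'),'w1.png'); W=cam('wrist',s)
for t,z in [('stone_cast',.055),('cover',.042),('tab_far_pad',.058),('cassette',.006)]:
    for d in regions_of('wrist',t)[:4]:
        m=d['mask'].astype(np.uint8); r=cv2.minAreaRect(cv2.findNonZero(m)); b=onz(W,cv2.boxPoints(r),z)
        print(t,round(d['p'],2),np.round(d['rect']),onz(W,[d['rect'][:2]],z),'box',b.tolist() if 0 else b[:,:2].ravel())
E
```

```text
1.7 [ 0.398 -0.186  0.262] [ 0.001 -0.196  0.981 -0.   ] [ 0.658 -0.245  1.083]
stone_cast 0.74 [343. 252.  52.  52.] [[ 0.481 -0.118  0.055]] box [ 0.481 -0.156  0.44  -0.128  0.477 -0.079  0.521 -0.107]
cover 0.8 [294. 221. 207. 155.] [[ 0.473 -0.182  0.042]] box [ 0.518 -0.296  0.418 -0.281  0.439 -0.065  0.549 -0.064]
tab_far_pad 0.55 [287. 251.  21.  18.] [[ 0.503 -0.177  0.058]] box [ 0.507 -0.193  0.492 -0.192  0.495 -0.166  0.51  -0.167]
cassette 0.87 [318. 179. 151.  87.] [[ 0.426 -0.172  0.006]] box [ 0.43  -0.273  0.404 -0.27   0.425 -0.07   0.453 -0.071]
cassette 0.61 [305. 217.  19.  18.] [[ 0.477 -0.168  0.006]] box [ 0.483 -0.184  0.466 -0.183  0.469 -0.153  0.486 -0.154]
cassette 0.4 [263. 145.  22.  35.] [[ 0.412 -0.247  0.006]] box [ 0.43  -0.26   0.39  -0.256  0.391 -0.24   0.431 -0.243]
```

View pics/w1.png

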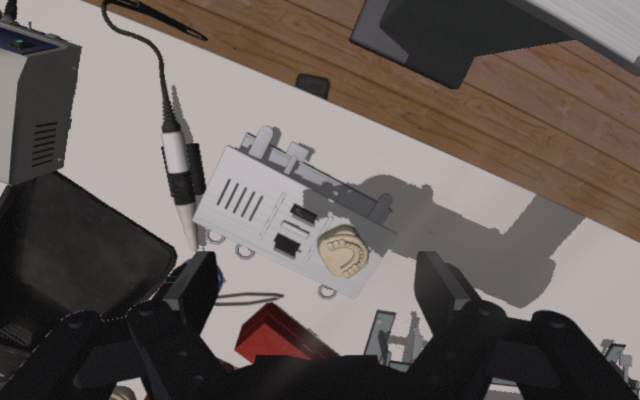

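```bash
cat >> h.py <<'E'
from scipy.optimize import minimize
def fitrect(C,mask,lx,ly,z0,z1,p0):
    """pose (x,y,yaw) of a box whose projected hull best overlaps mask hull"""
    hull=cv2.convexHull(cv2.findNonZero(mask.astype(np.uint8))); K=4
    A=np.zeros((400*K,640*K),np.uint8); cv2.fillConvexPoly(A,((hull+.5)*K).astype(np.int32),1)
    def pts(p):
        c,s=np.cos(p[2]),np.sin(p[2]); o=[]
        for z in (z0,z1):
            for a,b in ((-1,-1),(-1,1),(1,1),(1,-1)):
                x,y=a*lx/2,b*ly/2; o.append([p[0]+c*x-s*y,p[1]+s*x+c*y,z])
        return proj(C,np.array(o))
    def f(q):
        B=np.zeros_like(A); h=cv2.convexHull((pts(q*[.01,.01,.1])+.5).astype(np.float32)); cv2.fillConvexPoly(B,(h*K).astype(np.int32),1)
        return -(A&B).sum()/(A|B).sum()
    r=minimize(f,np.array(p0)/[.01,.01,.1],method='Nelder-Mead',options=dict(initial_simplex=None,xatol=.01,fatol=1e-5))
    return r.x*[.01,.01,.1],-r.fun
def P(p,x,y,z):
    c,s=np.cos(p[2]),np.sin(p[2]); return np.array([p[0]+c*x-s*y,p[1]+s*x+c*y,z])
E
python3 - <<'E'
from h import *
np.set_printoptions(precision=4,suppress=True)
s=observe(); img=read_camera('wrist'); W=cam('wrist',s)
m=np.zeros((400,640),bool)
cv=regions_of('wrist','cover')[0]; m|=cv['mask']
st=regions_of('wrist','stone_cast')[0]; 
p,v=fitrect(W,m|st['mask'],.1,.218,.042,.042,[.475,-.175,.05]); print(p,v)
p2,v2=fitrect(W,m|st['mask'],.1,.218,.02,.042,[.475,-.175,.05]); print(p2,v2)
q,v=fitrect(W,st['mask'],.053,.058,.045,.06,[.481,-.118,-.2]); print('cast',q,v)
for t in regions_of('wrist','tab_far_pad')[:2]: print('tab',t['p'],t['rect'],onz(W,[t['rect'][:2]],.058))
big=cv2.resize(img[110:320,170:420],(750,630),interpolation=cv2.INTER_CUBIC)
def draw(pts,c):
    u=proj(W,np.array(pts)); cv2.polylines(big,[((u-[170,110]+.5)*3).astype(np.int32)],True,c,1)
draw([P(p,a,b,.042) for a,b in((-.05,-.109),(-.05,.109),(.05,.109),(.05,-.109))],(255,0,0))
for sx in (-1,1): draw([P(p,sx*.021,b,.068) for b in(-.013,.013)],(0,255,0))
for sx in (-1,1): draw([P(p2,sx*.021,b,.068) for b in(-.013,.013)],(255,255,0))
draw([P(q,a,b,.042) for a,b in((-.023,-.029),(-.023,.029),(.027,.029),(.027,-.029))],(255,0,255))
save(cv2.resize(big,(700,588)),'w2.png')
np.save('/tmp/cov.npy',p)
E
```

```text
[ 0.6043 -0.1906  0.0411] -0.0
[ 0.6333 -0.1765  0.0438] -0.0
cast [ 0.5612 -0.12   -0.1933] -0.0
tab 0.68 [307.0, 220.3, 19.0, 15.0] [[ 0.4582 -0.1746  0.058 ]]
tab 0.56 [289.7, 251.6, 23.0, 19.1] [[ 0.5005 -0.1786  0.058 ]]h.py:38: RuntimeWarning: overflow encountered in scalar negative
  return -(A&B).sum()/(A|B).sum()
```

View pics/w2.png

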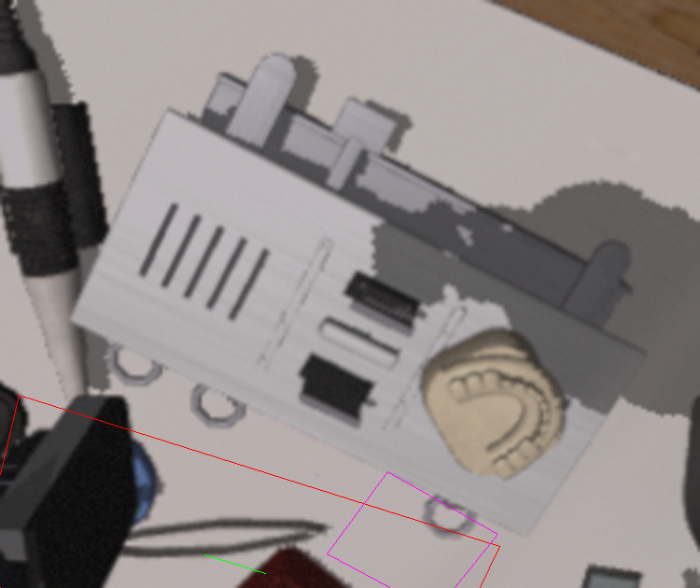

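```bash
sed -i 's/return -(A&B).sum()\/(A|B).sum()/return -float((A\&B).sum())\/float((A|B).sum())/' h.py
cat >> h.py <<'E'
def rigid(Q,M):
    """(x,y,yaw) taking model points M to Q (2-D)"""
    Q=np.array(Q)[:,:2];M=np.array(M);a=Q-Q.mean(0);b=M-M.mean(0)
    th=np.arctan2((b[:,0]*a[:,1]-b[:,1]*a[:,0]).sum(),(a*b).sum()); c,s=np.cos(th),np.sin(th)
    t=Q.mean(0)-np.array([[c,-s],[s,c]])@M.mean(0); p=np.array([*t,th])
    return p,np.array([P(p,x,y,0)[:2] for x,y in M])-Q
E
python3 - <<'E'
from h import *
np.set_printoptions(precision=4,suppress=True)
s=observe(); img=read_camera('wrist'); W=cam('wrist',s)
f=lambda l:np.array(l)/2.8+[170,110]-.3
M=[(-.05,-.109),(.05,-.109),(-.05,.109),(.05,.109)]
Q=onz(W,f([(168,110),(73,320),(645,353),(527,535)]),.042)
p,e=rigid(Q,M); print(p,'err',e)
st=regions_of('wrist','stone_cast')[0]; 
q,v=fitrect(W,st['mask'],.048,.056,.042,.066,[.477,-.118,.1]); print('cast',q,v)
T=onz(W,f([(383,300),(337,388)]),.068); print('tabs',T,'pred',P(p,-.021,0,0),P(p,.021,0,0))
E3=onz(W,f([(135,364),(218,403),(448,517)]),.0285); print('eyes',E3)
c,sn=np.cos(p[2]),np.sin(p[2]); d=E3[:,:2]-p[:2]; print('eyes in cover',np.c_[c*d[:,0]+sn*d[:,1],-sn*d[:,0]+c*d[:,1]])
np.save('/tmp/cov.npy',p)
E
```

```text
[ 0.4796 -0.1773 -0.1037] err [[-0.001  -0.0012]
 [ 0.0011 -0.0017]
 [-0.0006  0.0021]
 [ 0.0006  0.0008]]
cast [ 0.4817 -0.12    0.1032] 0.7482473830788438
tabs [[ 0.451  -0.1778  0.068 ]
 [ 0.4916 -0.1808  0.068 ]] pred [ 0.4587 -0.1751  0.    ] [ 0.5005 -0.1795  0.    ]
eyes [[ 0.5335 -0.2611  0.0285]
 [ 0.5374 -0.2219  0.0285]
 [ 0.5526 -0.1068  0.0285]]
eyes in cover [[ 0.0623 -0.0778]
 [ 0.0622 -0.0384]
 [ 0.0653  0.0776]]
```

Request:
{"fn": "servo_tool", "kwargs": {"steps": [{"dp": [0.05, 0.04, -0.04], "angular": [0, 0, 0], "claw": 85}, {"dp": [0.1, 0.08, -0.08], "angular": [0, 0, 0], "claw": 85}, {"dp": [0.13, 0.1, -0.12], "angular": [0, 0, 0], "claw": 85}, {"dp": [0.13, 0.1, -0.12], "angular": [0, 0, 0], "claw": 85}, {"dp": [0.13, 0.1, -0.12], "angular": [0, 0, 0], "claw": 85}]}}

```text
t: 2.75
eef_pos: [0.4618, -0.1385, 0.2011]
ee_rot: [-0.001, -0.193, 0.981, -0.0]
force: [-0.5, 0.3, -0.6]
gripper_width: 0.0852
grasp_force: 0.0
```

```bash
python3 - <<'E'
from h import *
np.set_printoptions(precision=4,suppress=True)
s=observe(); img=read_camera('wrist'); W=cam('wrist',s); p=np.load('/tmp/cov.npy')
print(s['eef_pos'])
st=regions_of('wrist','stone_cast')[0]; print(st['rect'],st['p']); cnt=max(cv2.findContours(st['mask'].astype(np.uint8),0,2)[0],key=cv2.contourArea)
print(onz(W,cv2.approxPolyDP(cnt,3,True)[:,0].astype(float),.042)[:,:2])
for t in regions_of('wrist','tab_far_pad')[:2]: print('tab',t['p'],t['rect'],onz(W,[t['rect'][:2]],.058))
u0,v0=150,100
big=cv2.resize(img[v0:v0+260,u0:u0+340],(782,598),interpolation=cv2.INTER_CUBIC); k=2.3
def draw(pts,c):
    u=proj(W,np.array(pts)); cv2.polylines(big,[((u-[u0,v0]+.5)*k).astype(np.int32)],True,c,1)
draw([P(p,a,b,.042) for a,b in((-.05,-.109),(-.05,.109),(.05,.109),(.05,-.109))],(255,0,0))
for sx in (-1,1): draw([P(p,sx*.024,b,z) for b,z in((-.013,.042),(.013,.042),(.013,.068),(-.013,.068))],(0,255,0))
for i in range(-3,13,3): draw([P(p,-.05,i*.01,.042),P(p,.05,i*.01,.042)],(0,0,255))
save(big,'w3.png')
E
```

```text
[ 0.4618 -0.1385  0.2011]
[328.4, 205.3, 65.1, 65.4] 0.82
[[ 0.4563 -0.131 ]
 [ 0.4734 -0.1456]
 [ 0.4915 -0.1464]
 [ 0.5165 -0.1171]
 [ 0.5134 -0.0956]
 [ 0.4915 -0.0832]
 [ 0.4731 -0.0885]
 [ 0.4525 -0.1168]]
tab 0.9 [256.1, 205.4, 29.9, 21.8] [[ 0.5043 -0.1784  0.058 ]]
tab 0.61 [421.6, 334.9, 12.2, 43.9] [[0.5732 0.0237 0.058 ]]
```

View pics/w3.png

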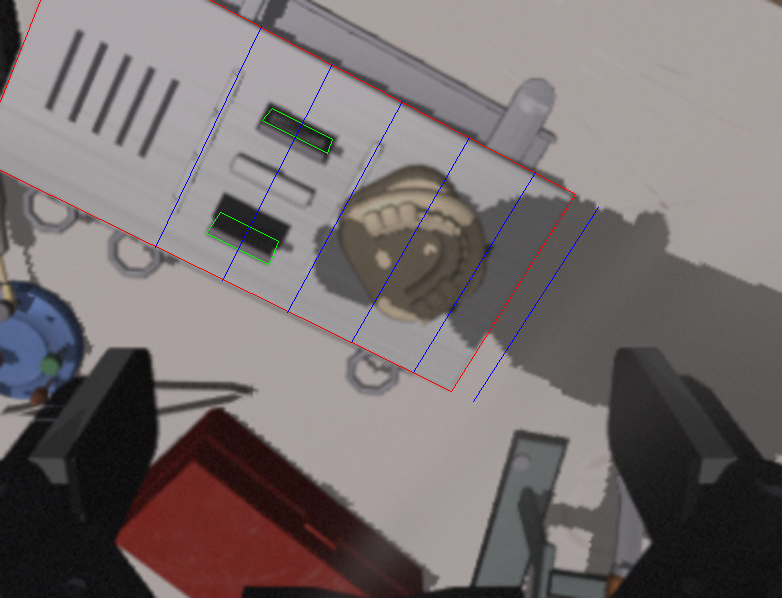

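```bash
python3 - <<'E'
from h import *
np.set_printoptions(precision=4,suppress=True)
D=cam('side');S=cam('scene')
print(onz(D,[(333,233.5),(257.5,352.5),(196,330)],0.003)[:,:2])
f=lambda x,y:(210+x*230/400,140+y*190/330)
print(onz(S,[f(240,173),f(40,125)],0.003)[:,:2])
E
```

```text
[[ 0.5742 -0.0094]
 [ 0.4905  0.3721]
 [ 0.6286  0.4082]]
[[ 0.5848 -0.0294]
 [ 0.4942  0.361 ]]
```

Request:
{"fn": "servo_tool", "kwargs": {"steps": [{"dp": [0.01, 0.02, -0.03], "angular": [0, 0, 0.15], "claw": 85}, {"dp": [0.02, 0.03, -0.06], "angular": [0, 0, 0.3], "claw": 85}, {"dp": [0.03, 0.04, -0.1], "angular": [0, 0, 0.45], "claw": 85}, {"dp": [0.04, 0.05, -0.14], "angular": [0, 0, 0.61], "claw": 85}, {"dp": [0.04, 0.05, -0.18], "angular": [0, 0, 0.61], "claw": 85}]}}

```text
t: 3.4
eef_pos: [0.4829, -0.1134, 0.1119]
ee_rot: [0.002, -0.421, 0.907, -0.001]
force: [-0.3, -0.2, -0.2]
gripper_width: 0.0849
grasp_force: 0.0
```

Request:
{"fn": "servo_tool", "kwargs": {"steps": [{"dp": [0, 0, -0.04], "angular": [0, 0, 0], "claw": 85}, {"dp": [0, 0, -0.08], "angular": [0, 0, 0], "claw": 85}, {"dp": [0, 0, -0.11], "angular": [0, 0, 0], "claw": 85}, {"dp": [0, 0, -0.13], "angular": [0, 0, 0], "claw": 80}, {"dp": [0, 0, -0.13], "angular": [0, 0, 0], "claw": 70}]}}

```text
t: 3.9
eef_pos: [0.4813, -0.1137, 0.0459]
ee_rot: [-0.001, -0.42, 0.907, 0.0]
force: [-0.9, -0.1, -0.0]
gripper_width: 0.0706
grasp_force: 0.0
```

Request:
{"fn": "servo_tool", "kwargs": {"steps": [{"dp": [0, 0, 0], "angular": [0, 0, 0], "claw": 60}, {"dp": [0, 0, 0], "angular": [0, 0, 0], "claw": 45}, {"dp": [0, 0, 0], "angular": [0, 0, 0], "claw": 40}, {"dp": [0, 0, 0], "angular": [0, 0, 0], "claw": 40}, {"dp": [0, 0, 0], "angular": [0, 0, 0], "claw": 40}]}}

```text
t: 4.4
eef_pos: [0.4833, -0.1135, 0.0482]
ee_rot: [0.002, -0.421, 0.907, -0.001]
force: [-0.7, 0.2, 5.0]
gripper_width: 0.0454
grasp_force: 60.5
```

Request:
{"fn": "servo_tool", "kwargs": {"steps": [{"dp": [0, 0, 0.02], "angular": [0, 0, 0], "claw": 40}, {"dp": [0, 0, 0.05], "angular": [0, 0, 0], "claw": 40}, {"dp": [0, 0, 0.1], "angular": [0, 0, 0], "claw": 40}, {"dp": [0, 0, 0.16], "angular": [0, 0, 0], "claw": 40}, {"dp": [0, 0, 0.2], "angular": [0, 0, 0], "claw": 40}]}}

```text
t: 4.9
eef_pos: [0.4826, -0.1133, 0.1492]
ee_rot: [0.002, -0.421, 0.907, -0.001]
force: [0.6, 0.3, -0.5]
gripper_width: 0.0455
grasp_force: 61.4
```

```bash
python3 - <<'E'
from h import *
np.set_printoptions(precision=4,suppress=True)
s=observe(); print(s['qpos'],s['gripper_width'],s['grasp_force'])
a=read_camera('wrist'); b=read_camera('side')
o=np.zeros((400,800,3),np.uint8); o[:250,:400]=cv2.resize(a,(400,250)); o[:400,400:]=cv2.resize(b[140:340,280:480],(400,400)); save(o,'g1.png')
E
```

```text
[ 0.0978  0.2456 -0.4236  0.0003 -0.8982 -0.8007] 0.045524490288462574 61.39531523193
```

View pics/g1.png

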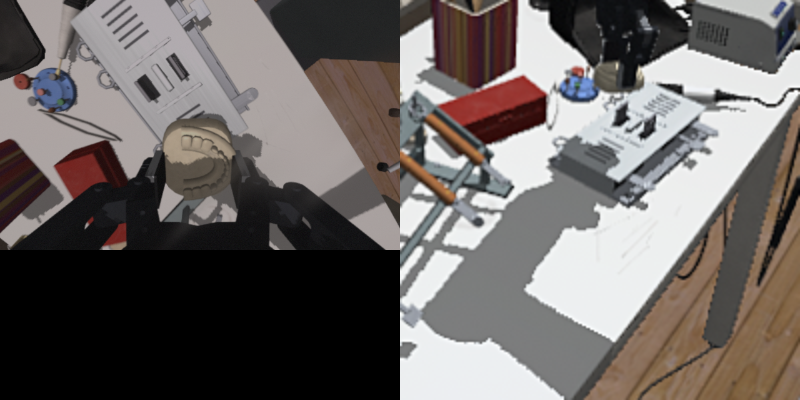

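Request:
{"fn": "servo_tool", "kwargs": {"steps": [{"dp": [-0.02, 0.09, 0], "angular": [0, 0, 0], "claw": 40}, {"dp": [-0.04, 0.18, 0], "angular": [0, 0, 0], "claw": 40}, {"dp": [-0.06, 0.27, 0], "angular": [0, 0, 0], "claw": 40}, {"dp": [-0.08, 0.36, 0], "angular": [0, 0, 0], "claw": 40}, {"dp": [-0.1, 0.45, 0], "angular": [0, 0, 0], "claw": 40}]}}

```text
t: 5.5
eef_pos: [0.4306, 0.113, 0.1459]
ee_rot: [-0.0, -0.42, 0.907, 0.0]
force: [2.1, -0.1, -1.1]
gripper_width: 0.0452
grasp_force: 61.4
```

Request:
{"fn": "servo_tool", "kwargs": {"steps": [{"dp": [-0.02, 0.09, 0], "angular": [0, 0, 0], "claw": 40}, {"dp": [-0.04, 0.18, 0], "angular": [0, 0, 0], "claw": 40}, {"dp": [-0.06, 0.27, 0], "angular": [0, 0, 0], "claw": 40}, {"dp": [-0.07, 0.36, 0], "angular": [0, 0, 0], "claw": 40}, {"dp": [-0.07, 0.45, -0.04], "angular": [0, 0, 0], "claw": 40}]}}

```text
t: 6.0
eef_pos: [0.3968, 0.3397, 0.1281]
ee_rot: [0.002, -0.421, 0.907, 0.001]
force: [1.4, -1.0, 0.1]
gripper_width: 0.0456
grasp_force: 61.5
```

Request:
{"fn": "servo_tool", "kwargs": {"steps": [{"dp": [0, 0, -0.08], "angular": [0, 0, 0], "claw": 40}, {"dp": [0, 0, -0.15], "angular": [0, 0, 0], "claw": 40}, {"dp": [0, 0, -0.19], "angular": [0, 0, 0], "claw": 40}, {"dp": [0, 0, -0.22], "angular": [0, 0, 0], "claw": 40}, {"dp": [0, 0, -0.23], "angular": [0, 0, 0], "claw": 40}]}}

```text
t: 6.5
eef_pos: [0.3957, 0.3351, 0.009]
ee_rot: [-0.002, -0.42, 0.907, -0.001]
force: [0.1, 0.1, 0.2]
gripper_width: 0.0451
grasp_force: 61.4
```

```bash
python3 - <<'E'
from h import *
s=observe(); print(s['qpos'],s['eef_pos'],s['force'])
E
```

```text
[ 1.01565273e+00  4.86850034e-01 -5.05149719e-01 -7.19573819e-04
 -5.83992408e-01 -1.71838123e+00] [0.39574189 0.33511862 0.00900807] [0.12758466 0.09482892 0.15992086]
```

Request:
{"fn": "servo_tool", "kwargs": {"steps": [{"dp": [0, 0, -0.006], "angular": [0, 0, 0], "claw": 40}, {"dp": [0, 0, -0.01], "angular": [0, 0, 0], "claw": 40}, {"dp": [0, 0, -0.01], "angular": [0, 0, 0], "claw": 50}, {"dp": [0, 0, -0.01], "angular": [0, 0, 0], "claw": 65}, {"dp": [0, 0, -0.01], "angular": [0, 0, 0], "claw": 80}]}}

```text
t: 7.0
eef_pos: [0.3972, 0.3371, 0.0071]
ee_rot: [0.001, -0.42, 0.907, 0.0]
force: [-0.5, 0.4, -0.3]
gripper_width: 0.077
grasp_force: 0.0
```

Request:
{"fn": "servo_tool", "kwargs": {"steps": [{"dp": [0, 0, 0], "angular": [0, 0, 0], "claw": 80}, {"dp": [0, 0, 0], "angular": [0, 0, 0], "claw": 80}, {"dp": [0, 0, 0.06], "angular": [0, 0, 0], "claw": 80}, {"dp": [0, 0, 0.14], "angular": [0, 0, 0], "claw": 80}, {"dp": [0, 0, 0.24], "angular": [0, 0, 0], "claw": 80}]}}

```text
t: 7.5
eef_pos: [0.3961, 0.3355, 0.1262]
ee_rot: [-0.002, -0.42, 0.907, -0.001]
force: [1.3, 1.1, -0.6]
gripper_width: 0.08
grasp_force: 0.0
```

```bash
python3 - <<'E'
from h import *
np.set_printoptions(precision=4,suppress=True)
s=observe(); print(s['eef_pos'],s['force'])
a=read_camera('side'); D=cam('side')
r=look_for('side','stone_cast')[:1];print(r,onz(D,[r[0]['rect'][:2]],.013))
o=cv2.resize(a[60:400,150:490],(600,600)); save(o,'g2.png')
E
```

```text
[0.3961 0.3355 0.1262] [ 1.2654  1.1011 -0.5696]
[{'rect': [308.3, 367.2, 32.6, 28.5], 'p': 0.75}] [[0.3872 0.3443 0.013 ]]
```

View pics/g2.png

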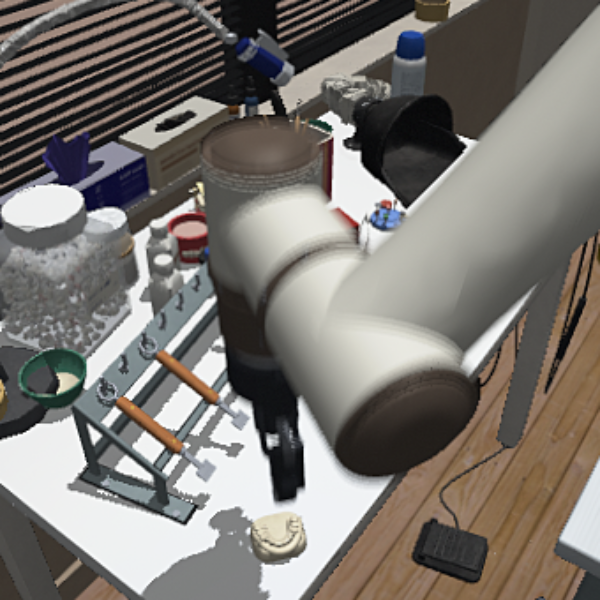

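Request:
{"fn": "servo_tool", "kwargs": {"steps": [{"dp": [0.0, -0.08, 0.05], "angular": [0, 0, 0.15], "claw": 80}, {"dp": [0.0, -0.16, 0.1], "angular": [0, 0, 0.3], "claw": 80}, {"dp": [0.02, -0.25, 0.14], "angular": [0, 0, 0.45], "claw": 80}, {"dp": [0.03, -0.34, 0.15], "angular": [0, 0, 0.6], "claw": 80}, {"dp": [0.05, -0.43, 0.15], "angular": [0, 0, 0.764], "claw": 80}]}}

```text
t: 8.1
eef_pos: [0.4217, 0.1218, 0.2025]
ee_rot: [0.002, -0.67, 0.742, -0.0]
force: [0.6, 0.7, 0.7]
gripper_width: 0.0798
grasp_force: 0.0
```

Request:
{"fn": "servo_tool", "kwargs": {"steps": [{"dp": [0.02, -0.09, 0], "angular": [0, 0, 0], "claw": 80}, {"dp": [0.04, -0.18, 0], "angular": [0, 0, 0], "claw": 80}, {"dp": [0.06, -0.27, 0], "angular": [0, 0, 0], "claw": 80}, {"dp": [0.08, -0.36, 0], "angular": [0, 0, 0], "claw": 80}, {"dp": [0.1, -0.45, 0], "angular": [0, 0, 0], "claw": 80}]}}

```text
t: 8.6
eef_pos: [0.4716, -0.1036, 0.2012]
ee_rot: [0.0, -0.668, 0.744, -0.0]
force: [0.8, 0.3, -1.3]
gripper_width: 0.0803
grasp_force: 0.0
```

Request:
{"fn": "servo_tool", "kwargs": {"steps": [{"dp": [0.015, -0.08, 0], "angular": [0, 0, 0], "claw": 75}, {"dp": [0.015, -0.149, 0], "angular": [0, 0, 0], "claw": 70}, {"dp": [0.015, -0.149, 0], "angular": [0, 0, 0], "claw": 70}, {"dp": [0.015, -0.149, 0], "angular": [0, 0, 0], "claw": 70}, {"dp": [0.015, -0.149, 0], "angular": [0, 0, 0], "claw": 70}]}}

```text
t: 9.1
eef_pos: [0.479, -0.1757, 0.2011]
ee_rot: [-0.0, -0.668, 0.744, 0.0]
force: [-0.8, -0.0, 0.2]
gripper_width: 0.0698
grasp_force: 0.0
```

```bash
python3 - <<'E'
from h import *
np.set_printoptions(precision=4,suppress=True)
s=observe(); print(s['eef_pos'],s['ee_rot'],s['qpos']); img=read_camera('wrist'); W=cam('wrist',s); p=np.load('/tmp/cov.npy')
for t in regions_of('wrist','tab_far_pad')[:3]: print('tab',t['p'],t['rect'],onz(W,[t['rect'][:2]],.058))
r=regions_of('wrist','cover')
if r: print('cover',r[0]['p'],fitrect(W,r[0]['mask'],.1,.218,.042,.042,p))
u0,v0=130,100
big=cv2.resize(img[v0:v0+260,u0:u0+340],(782,598),interpolation=cv2.INTER_CUBIC); k=2.3
def draw(pts,c):
    u=proj(W,np.array(pts)); cv2.polylines(big,[((u-[u0,v0]+.5)*k).astype(np.int32)],True,c,1)
draw([P(p,a,b,.042) for a,b in((-.05,-.109),(-.05,.109),(.05,.109),(.05,-.109))],(255,0,0))
for sx in (-1,1): draw([P(p,sx*.024,b,z) for b,z in((-.013,.042),(.013,.042),(.013,.068),(-.013,.068))],(0,255,0))
draw([s['eef_pos']*[1,1,0]+[0,0,.068],s['eef_pos']*[1,1,0]+[.01,0,.068]],(255,0,255))
save(big,'w4.png')
E
```

```text
[ 0.479  -0.1757  0.2011] [-0.     -0.6683  0.7439  0.0002] [-0.0331  0.2157 -0.3153 -0.0003 -1.0402 -0.0736]
tab 0.6 [288.9, 180.2, 9.1, 34.5] [[ 0.5019 -0.1763  0.058 ]]
cover 0.6 (array([ 0.4804, -0.177 , -0.1051]), np.float64(0.9852465832105685))
```

View pics/w4.png

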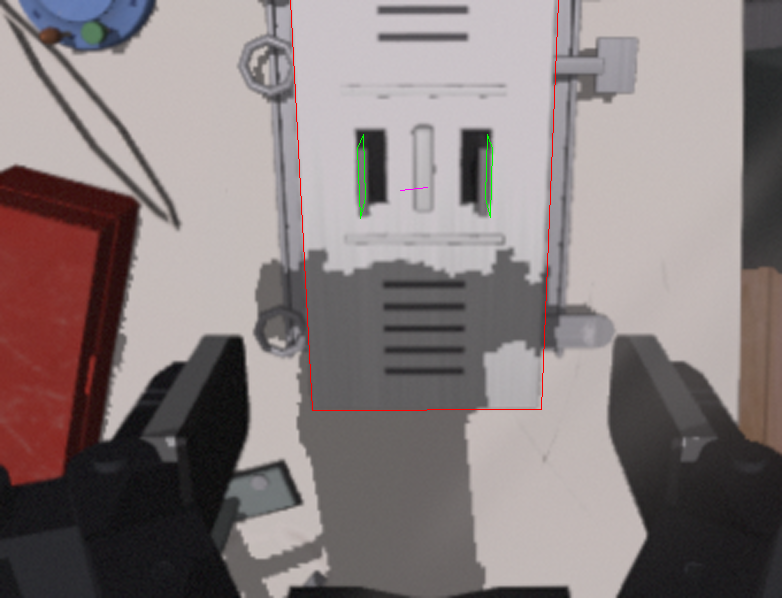

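Request:
{"fn": "servo_tool", "kwargs": {"steps": [{"dp": [0, 0, -0.09], "angular": [0, 0, 0], "claw": 70}, {"dp": [0, 0, -0.17], "angular": [0, 0, 0], "claw": 70}, {"dp": [0, 0, -0.24], "angular": [0, 0, 0], "claw": 70}, {"dp": [0, 0, -0.29], "angular": [0, 0, 0], "claw": 68}, {"dp": [0, 0, -0.306], "angular": [0, 0, 0], "claw": 66}]}}

```text
t: 9.75
eef_pos: [0.4775, -0.1753, 0.0459]
ee_rot: [-0.002, -0.669, 0.744, 0.002]
force: [0.3, -0.5, 1.4]
gripper_width: 0.0658
grasp_force: 0.0
```

Request:
{"fn": "servo_tool", "kwargs": {"steps": [{"dp": [0, 0, 0], "angular": [0, 0, 0], "claw": 50}, {"dp": [0, 0, 0], "angular": [0, 0, 0], "claw": 40}, {"dp": [0, 0, 0], "angular": [0, 0, 0], "claw": 30}, {"dp": [0, 0, 0], "angular": [0, 0, 0], "claw": 30}, {"dp": [0, 0, 0], "angular": [0, 0, 0], "claw": 30}]}}

```text
t: 10.25
eef_pos: [0.4804, -0.1761, 0.0512]
ee_rot: [0.001, -0.668, 0.744, -0.001]
force: [-1.7, 2.0, 8.1]
gripper_width: 0.0305
grasp_force: 26.2
```

Request:
{"fn": "servo_tool", "kwargs": {"steps": [{"dp": [0, 0, 0.006], "angular": [0, 0, 0], "claw": 22}, {"dp": [0, 0, 0.012], "angular": [0, 0, 0], "claw": 22}, {"dp": [0, 0, 0.02], "angular": [0, 0, 0], "claw": 22}, {"dp": [0, 0, 0.03], "angular": [0, 0, 0], "claw": 22}, {"dp": [0, 0, 0.04], "angular": [0, 0, 0], "claw": 22}]}}

```text
t: 10.75
eef_pos: [0.4791, -0.1763, 0.0687]
ee_rot: [-0.0, -0.668, 0.744, 0.0]
force: [0.1, 0.0, -2.2]
gripper_width: 0.0251
grasp_force: 60.5
```

```bash
python3 - <<'E'
from h import *
a=read_camera('wrist'); b=read_camera('side')
o=np.zeros((400,800,3),np.uint8); o[:,:400]=cv2.resize(a[60:400,150:490],(400,400)); o[:400,400:]=cv2.resize(b[120:280,300:460],(400,400)); save(o,'g3.png')
E
```

```text
(no output)
```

View pics/g3.png

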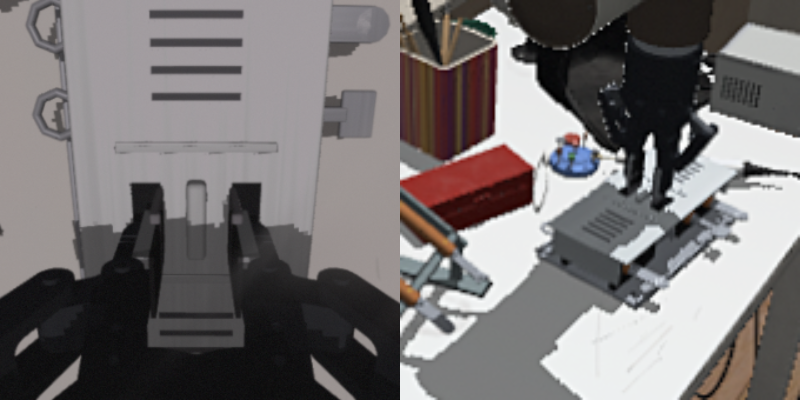

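Request:
{"fn": "servo_tool", "kwargs": {"steps": [{"dp": [0, 0, 0.05], "angular": [0, 0, 0], "claw": 22}, {"dp": [0, 0, 0.1], "angular": [0, 0, 0], "claw": 22}, {"dp": [0, 0, 0.16], "angular": [0, 0, 0], "claw": 22}, {"dp": [-0.02, 0.07, 0.18], "angular": [0, 0, 0], "claw": 22}, {"dp": [-0.04, 0.15, 0.18], "angular": [0, 0, 0], "claw": 22}]}}

```text
t: 11.35
eef_pos: [0.4602, -0.1011, 0.16]
ee_rot: [0.002, -0.667, 0.745, -0.001]
force: [1.0, 0.2, -1.9]
gripper_width: 0.0246
grasp_force: 60.5
```

Request:
{"fn": "servo_tool", "kwargs": {"steps": [{"dp": [-0.02, 0.08, 0], "angular": [0, 0, 0], "claw": 22}, {"dp": [-0.04, 0.16, 0], "angular": [0, 0, 0], "claw": 22}, {"dp": [-0.06, 0.24, 0], "angular": [0, 0, 0], "claw": 22}, {"dp": [-0.08, 0.32, 0], "angular": [0, 0, 0], "claw": 22}, {"dp": [-0.1, 0.4, 0], "angular": [0, 0, 0], "claw": 22}]}}

```text
t: 11.85
eef_pos: [0.4083, 0.1002, 0.1583]
ee_rot: [0.0, -0.668, 0.744, 0.0]
force: [0.8, 0.4, -2.2]
gripper_width: 0.0248
grasp_force: 60.5
```

Request:
{"fn": "servo_tool", "kwargs": {"steps": [{"dp": [0, 0, -0.06], "angular": [0, 0, 0], "claw": 22}, {"dp": [0, 0, -0.12], "angular": [0, 0, 0], "claw": 22}, {"dp": [0, 0, -0.17], "angular": [0, 0, 0], "claw": 22}, {"dp": [0, 0, -0.19], "angular": [0, 0, 0], "claw": 22}, {"dp": [0, 0, -0.204], "angular": [0, 0, 0], "claw": 22}]}}

```text
t: 12.35
eef_pos: [0.4092, 0.0986, 0.0557]
ee_rot: [-0.001, -0.668, 0.744, -0.0]
force: [0.9, -0.3, -0.7]
gripper_width: 0.0249
grasp_force: 60.5
```

Request:
{"fn": "servo_tool", "kwargs": {"steps": [{"dp": [0, 0, -0.004], "angular": [0, 0, 0], "claw": 22}, {"dp": [0, 0, -0.008], "angular": [0, 0, 0], "claw": 22}, {"dp": [0, 0, -0.012], "angular": [0, 0, 0], "claw": 22}, {"dp": [0, 0, -0.014], "angular": [0, 0, 0], "claw": 22}, {"dp": [0, 0, -0.014], "angular": [0, 0, 0], "claw": 22}]}}

```text
t: 12.85
eef_pos: [0.4093, 0.0988, 0.0496]
ee_rot: [0.0, -0.668, 0.744, -0.0]
force: [0.6, 0.3, -2.4]
gripper_width: 0.0253
grasp_force: 60.5
```

Request:
{"fn": "servo_tool", "kwargs": {"steps": [{"dp": [0, 0, -0.004], "angular": [0, 0, 0], "claw": 22}, {"dp": [0, 0, -0.007], "angular": [0, 0, 0], "claw": 22}, {"dp": [0, 0, -0.01], "angular": [0, 0, 0], "claw": 22}, {"dp": [0, 0, -0.01], "angular": [0, 0, 0], "claw": 22}, {"dp": [0, 0, -0.01], "angular": [0, 0, 0], "claw": 22}]}}

```text
t: 13.35
eef_pos: [0.4091, 0.0988, 0.0445]
ee_rot: [-0.0, -0.668, 0.744, -0.0]
force: [-0.8, -0.1, 2.7]
gripper_width: 0.0248
grasp_force: 61.5
```

Request:
{"fn": "servo_tool", "kwargs": {"steps": [{"dp": [0, 0, -0.002], "angular": [0, 0, 0], "claw": 22}, {"dp": [0, 0, -0.004], "angular": [0, 0, 0], "claw": 22}, {"dp": [0, 0, -0.006], "angular": [0, 0, 0], "claw": 22}, {"dp": [0, 0, -0.006], "angular": [0, 0, 0], "claw": 22}, {"dp": [0, 0, -0.006], "angular": [0, 0, 0], "claw": 22}]}}

```text
t: 13.85
eef_pos: [0.4094, 0.0989, 0.0443]
ee_rot: [0.0, -0.669, 0.743, -0.0]
force: [-10.9, 0.4, 32.1]
gripper_width: 0.0252
grasp_force: 67.1
```

Request:
{"fn": "servo_tool", "kwargs": {"steps": [{"dp": [0, 0, 0.008], "angular": [0, 0, 0], "claw": 22}, {"dp": [0, 0, 0.008], "angular": [0, 0, 0], "claw": 35}, {"dp": [0, 0, 0.008], "angular": [0, 0, 0], "claw": 50}, {"dp": [0, 0, 0.008], "angular": [0, 0, 0], "claw": 70}, {"dp": [0, 0, 0.008], "angular": [0, 0, 0], "claw": 70}]}}

```text
t: 14.35
eef_pos: [0.4093, 0.0988, 0.045]
ee_rot: [-0.0, -0.668, 0.744, -0.0]
force: [-0.7, 0.4, -0.4]
gripper_width: 0.0699
grasp_force: 0.0
```

Request:
{"fn": "servo_tool", "kwargs": {"steps": [{"dp": [0, 0, 0.02], "angular": [0, 0, 0], "claw": 70}, {"dp": [0, 0, 0.08], "angular": [0, 0, 0], "claw": 70}, {"dp": [0, 0, 0.17], "angular": [0, 0, 0], "claw": 70}, {"dp": [0.02, 0.02, 0.26], "angular": [0, 0, -0.18], "claw": 70}, {"dp": [0.04, 0.04, 0.35], "angular": [0, 0, -0.36], "claw": 70}]}}

```text
t: 14.85
eef_pos: [0.4289, 0.1185, 0.2232]
ee_rot: [0.001, -0.554, 0.832, -0.0]
force: [0.9, 1.2, 0.5]
gripper_width: 0.07
grasp_force: 0.0
```

Request:
{"fn": "servo_tool", "kwargs": {"steps": [{"dp": [0.04, 0.02, 0.05], "angular": [0, 0, -0.18], "claw": 50}, {"dp": [0.08, 0.04, 0.1], "angular": [0, 0, -0.36], "claw": 30}, {"dp": [0.12, 0.06, 0.15], "angular": [0, 0, -0.54], "claw": 30}, {"dp": [0.16, 0.08, 0.18], "angular": [0, 0, -0.72], "claw": 30}, {"dp": [0.18, 0.1, 0.19], "angular": [0, 0, -0.9], "claw": 30}]}}

```text
t: 15.35
eef_pos: [0.5209, 0.1693, 0.318]
ee_rot: [0.002, -0.232, 0.973, 0.0]
force: [-0.1, -0.2, -0.5]
gripper_width: 0.0299
grasp_force: 0.0
```

Request:
{"fn": "servo_tool", "kwargs": {"steps": [{"dp": [0.02, 0.02, 0], "angular": [0, 0, -0.18], "claw": 30}, {"dp": [0.06, 0.02, 0], "angular": [0, 0, -0.33], "claw": 30}, {"dp": [0.08, 0.02, 0], "angular": [0, 0, -0.33], "claw": 30}, {"dp": [0.08, 0.02, 0], "angular": [0, 0, -0.33], "claw": 30}, {"dp": [0.08, 0.02, 0], "angular": [0, 0, -0.33], "claw": 30}]}}

```text
t: 15.85
eef_pos: [0.5587, 0.1784, 0.3153]
ee_rot: [-0.0, -0.108, 0.994, -0.0]
force: [-0.1, -0.2, -0.3]
gripper_width: 0.0299
grasp_force: 0.0
```

```bash
python3 - <<'E'
from h import *
np.set_printoptions(precision=4,suppress=True)
s=observe(); print(s['eef_pos'],s['ee_rot'],s['qpos']); img=read_camera('wrist'); save(img,'w5.png'); W=cam('wrist',s)
for n in ['hung_1','rack']:
  for d in look_for('wrist',n)[:7]: print(n,round(d['p'],2),d['rect'],onz(W,[d['rect'][:2]],.1))
E
```

```text
[0.5587 0.1784 0.3153] [-0.0004 -0.1077  0.9942 -0.0001] [ 0.5849  0.2739  0.0554 -0.0002 -1.353  -1.9399]
hung_1 0.95 [463.5, 188.4, 37.2, 134.2] [[0.5532 0.3436 0.1   ]]
hung_1 0.86 [179.2, 183.6, 27.3, 129.1] [[0.6146 0.0369 0.1   ]]
hung_1 0.67 [249.6, 185.2, 24.3, 132.9] [[0.5999 0.1132 0.1   ]]
hung_1 0.57 [393.4, 183.8, 26.7, 128.7] [[0.5649 0.2658 0.1   ]]
rack 0.71 [321.1, 189.6, 348.8, 141.1] [[0.5881 0.1903 0.1   ]]
```

View pics/w5.png

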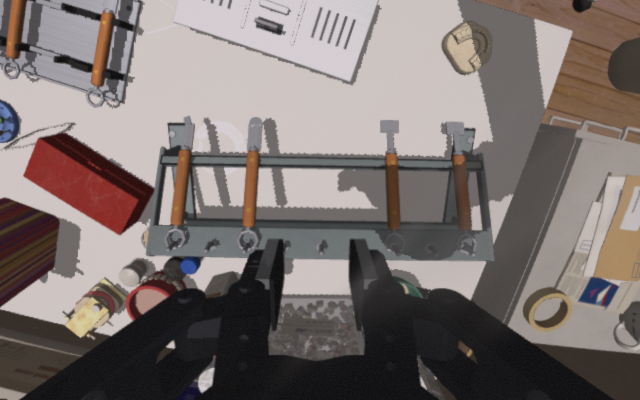

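```bash
python3 - <<'E'
import cv2
i=cv2.imread('pics/w5.png')[210:270,150:500]
cv2.imwrite('pics/w5c.png',cv2.resize(i,(800,137*1),interpolation=cv2.INTER_CUBIC) if 0 else __import__('numpy').vstack([cv2.resize(i[:,:180],(792,264),interpolation=cv2.INTER_CUBIC),cv2.resize(i[:,170:],(792,264),interpolation=cv2.INTER_CUBIC)]))
E
```

```text
(no output)
```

View pics/w5c.png

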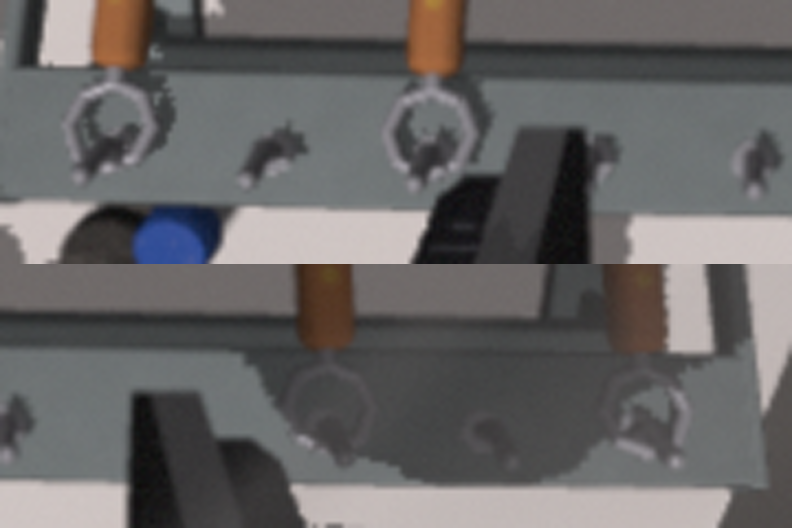

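```bash
python3 - <<'E'
from h import *
np.set_printoptions(precision=4,suppress=True)
s=observe(); W=cam('wrist',s)
tips=dict(h1=((80,178),-.16),h2=((248,182),-.12),h3=((415,183),-.08),h5=((752,188),0))
t2={7:((343,458),.08),8:((508,460),.12),9:((672,460),.16)}
T=[];M=[]
for (u,v),y in tips.values(): T.append((150+u/4.4-.4,210+v/4.4-.4));M.append((.0528,y))
for (u,v),y in t2.values(): T.append((320+u/4.4-.4,210+(v-264)/4.4-.4));M.append((.0528,y))
p,e=rigid(onz(W,T,.137),M); print('tips',p,'\n',e)
E_=[(175.1,238.7),(247.6,239.1),(394.8,242.8),(467.3,243.5)]; ME=[(.0505,y) for y in(-.16,-.08,.08,.16)]
q,e=rigid(onz(W,E_,.120),ME); print('eyes',q,'\n',e)
for n in ('eyes',):
  S=cam('side'); print(proj(S,P(q,.0505,.16,.12)),proj(S,P(q,.0505,-.16,.12)),proj(S,P(p,.0505,.16,.12)))
np.save('/tmp/rack.npy',(p+q)/2)
E
```

```text
tips [0.5929 0.1918 0.1989] 
 [[-0.0004  0.0007]
 [-0.0003 -0.    ]
 [ 0.0004  0.0001]
 [ 0.0005  0.0004]
 [ 0.     -0.0003]
 [-0.0002 -0.0003]
 [ 0.     -0.0006]]
eyes [0.59   0.1925 0.1945] 
 [[-0.0007 -0.    ]
 [ 0.0009  0.0004]
 [-0.0003  0.0002]
 [ 0.     -0.0006]]
[[210.7401 280.8328]] [[288.8212 193.9973]] [[210.2304 280.1498]]
```

Request:
{"fn": "servo_tool", "kwargs": {"steps": [{"dp": [-0.03, -0.09, 0], "angular": [0, 0, -0.1], "claw": 30}, {"dp": [-0.06, -0.18, 0], "angular": [0, 0, -0.2], "claw": 30}, {"dp": [-0.09, -0.27, 0], "angular": [0, 0, -0.3], "claw": 30}, {"dp": [-0.12, -0.36, 0], "angular": [0, 0, -0.41], "claw": 30}, {"dp": [-0.15, -0.45, -0.02], "angular": [0, 0, -0.41], "claw": 30}]}}

```text
t: 16.5
eef_pos: [0.4835, -0.0477, 0.3071]
ee_rot: [0.002, 0.054, 0.999, 0.0]
force: [1.2, -0.6, 0.7]
gripper_width: 0.0305
grasp_force: 0.0
```

Request:
{"fn": "servo_tool", "kwargs": {"steps": [{"dp": [-0.03, -0.08, -0.02], "angular": [0, 0, 0], "claw": 28}, {"dp": [-0.04, -0.16, -0.06], "angular": [0, 0, 0], "claw": 28}, {"dp": [-0.05, -0.24, -0.1], "angular": [0, 0, 0], "claw": 28}, {"dp": [-0.05, -0.27, -0.15], "angular": [0, 0, 0], "claw": 28}, {"dp": [-0.05, -0.27, -0.15], "angular": [0, 0, 0], "claw": 28}]}}

```text
t: 17.0
eef_pos: [0.4563, -0.1823, 0.2273]
ee_rot: [-0.003, 0.055, 0.998, 0.001]
force: [-0.8, 1.2, -0.0]
gripper_width: 0.028
grasp_force: 0.0
```

```bash
cat > tools.py <<'E'
from h import *
np.set_printoptions(precision=4,suppress=True)
cas=np.array([.480,-.177,-.1045]); np.save('/tmp/cas.npy',cas)
c,sn=np.cos(cas[2]),np.sin(cas[2])
def look(fn=None):
    s=observe(); print('tcp',s['eef_pos'],rot(s['ee_rot']).as_matrix()[:,1]); img=read_camera('wrist'); W=cam('wrist',s)
    for n in ('tool_1','tool_2','tool_3'):
      for d in regions_of('wrist',n)[:4]:
        e=cv2.findNonZero(d['mask'].astype(np.uint8)); l=cv2.fitLine(e,cv2.DIST_HUBER,0,.01,.01).ravel()
        ys,xs=np.nonzero(d['mask']); c0=l[2:]; A=onz(W,[c0-30*l[:2],c0+30*l[:2]],.032)
        D=(A[1]-A[0]); D=D*np.sign(D[0]); d2=A[0][:2]-cas[:2]; q=np.array([c*d2[0]+sn*d2[1],-sn*d2[0]+c*d2[1]])
        yaw=np.arctan2(D[1],D[0]); y0=q[1]-q[0]*np.tan(yaw-cas[2])
        uv=np.c_[xs,ys]; G=onz(W,uv.astype(float),.032)[:,:2]-cas[:2]; gx=c*G[:,0]+sn*G[:,1]
        print(n,round(d['p'],2),np.round(d['rect']),'yaw-cas',round(yaw-cas[2],3),'y at cas x=0:',round(y0,4),'x ext',gx.min(),gx.max())
    if fn: save(cv2.resize(img[0:260,120:480],(792,572)),fn)
    return W,img
E
python3 -c "
from tools import *
look('w6.png')"
```

```text
tcp [ 0.4563 -0.1823  0.2273] [0.1106 0.9939 0.0007]
tool_1 0.91 [398. 180.  29. 149.] yaw-cas -0.003 y at cas x=0: 0.0764 x ext -0.0835115086028913 0.07407908424508247
tool_1 0.89 [285. 180.  25. 143.] yaw-cas 0.006 y at cas x=0: -0.0375 x ext -0.08404561462762333 0.06938801597263601
tool_1 0.72 [251. 178.  27. 148.] yaw-cas 0.004 y at cas x=0: -0.0775 x ext -0.08638433896293392 0.07042316730978564
tool_2 0.91 [398. 180.  29. 149.] yaw-cas -0.003 y at cas x=0: 0.0764 x ext -0.0835115086028913 0.07407908424508247
tool_2 0.89 [285. 180.  25. 143.] yaw-cas 0.006 y at cas x=0: -0.0375 x ext -0.08404561462762333 0.06938801597263601
tool_2 0.72 [251. 178.  27. 148.] yaw-cas 0.004 y at cas x=0: -0.0775 x ext -0.08638433896293392 0.07042316730978564
tool_3 0.91 [398. 180.  29. 149.] yaw-cas -0.003 y at cas x=0: 0.0764 x ext -0.0835115086028913 0.07407908424508247
tool_3 0.89 [285. 180.  25. 143.] yaw-cas 0.006 y at cas x=0: -0.0375 x ext -0.08404561462762333 0.06938801597263601
tool_3 0.72 [251. 178.  27. 148.] yaw-cas 0.004 y at cas x=0: -0.0775 x ext -0.08638433896293392 0.07042316730978564
```

View pics/w6.png

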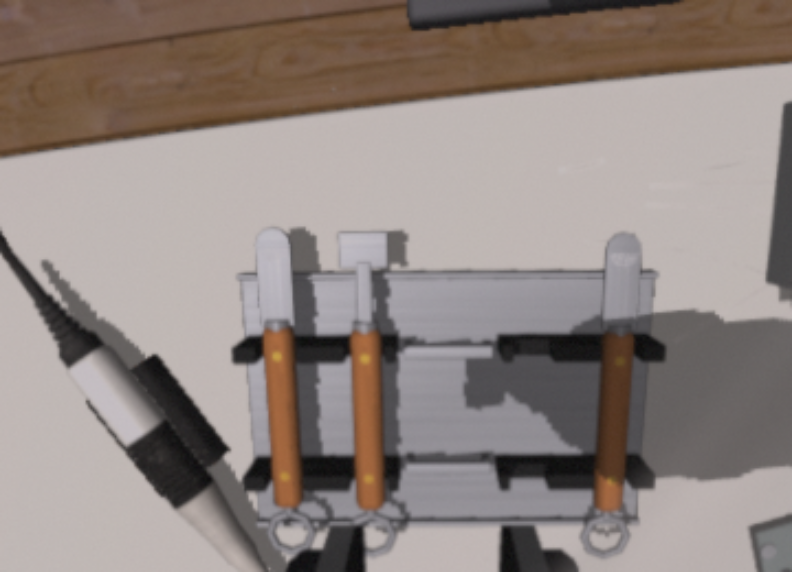

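Request:
{"fn": "servo_tool", "kwargs": {"steps": [{"dp": [0.03, 0.08, -0.05], "angular": [0, 0, 0], "claw": 28}, {"dp": [0.057, 0.164, -0.1], "angular": [0, 0, 0], "claw": 28}, {"dp": [0.057, 0.164, -0.19], "angular": [0, 0, 0], "claw": 28}, {"dp": [0.057, 0.164, -0.26], "angular": [0, 0, 0], "claw": 28}, {"dp": [0.057, 0.164, -0.32], "angular": [0, 0, 0], "claw": 28}]}}

```text
t: 17.7
eef_pos: [0.4885, -0.0974, 0.07]
ee_rot: [0.001, 0.052, 0.999, 0.0]
force: [0.2, 0.0, 0.3]
gripper_width: 0.0279
grasp_force: 0.0
```

Request:
{"fn": "servo_tool", "kwargs": {"steps": [{"dp": [0, 0, -0.04], "angular": [0, 0, 0], "claw": 28}, {"dp": [0, 0, -0.08], "angular": [0, 0, 0], "claw": 28}, {"dp": [0, 0, -0.1], "angular": [0, 0, 0], "claw": 28}, {"dp": [0, 0, -0.114], "angular": [0, 0, 0], "claw": 28}, {"dp": [0, 0, -0.114], "angular": [0, 0, 0], "claw": 28}]}}

```text
t: 18.2
eef_pos: [0.4881, -0.0988, 0.0134]
ee_rot: [0.0, 0.053, 0.999, -0.0]
force: [-0.1, -0.9, -0.5]
gripper_width: 0.028
grasp_force: 0.0
```

Request:
{"fn": "servo_tool", "kwargs": {"steps": [{"dp": [0, 0, 0], "angular": [0, 0, 0], "claw": 20}, {"dp": [0, 0, 0], "angular": [0, 0, 0], "claw": 5}, {"dp": [0, 0, 0], "angular": [0, 0, 0], "claw": 5}, {"dp": [0, 0, 0], "angular": [0, 0, 0], "claw": 5}, {"dp": [0, 0, 0.006], "angular": [0, 0, 0], "claw": 5}]}}

```text
t: 18.7
eef_pos: [0.4876, -0.0993, 0.0166]
ee_rot: [0.0, 0.054, 0.999, 0.0]
force: [-0.0, -0.3, -0.2]
gripper_width: 0.0131
grasp_force: 59.2
```

Request:
{"fn": "servo_tool", "kwargs": {"steps": [{"dp": [0, 0, 0.01], "angular": [0, 0, 0], "claw": 5}, {"dp": [0, 0, 0.05], "angular": [0, 0, 0], "claw": 5}, {"dp": [0, 0, 0.12], "angular": [0, 0, 0], "claw": 5}, {"dp": [0, 0, 0.2], "angular": [0, 0, 0], "claw": 5}, {"dp": [0, 0, 0.28], "angular": [0, 0, 0], "claw": 5}]}}

```text
t: 19.2
eef_pos: [0.4869, -0.0994, 0.1577]
ee_rot: [-0.001, 0.054, 0.999, -0.0]
force: [0.6, -0.2, -0.5]
gripper_width: 0.0123
grasp_force: 59.1
```

```bash
python3 -c "
from tools import *
W,img=look()
s=observe();print(s['qpos'],s['ee_rot'])
save(img[100:400,150:490],'w7.png')"
```

```text
tcp [ 0.4869 -0.0994  0.1577] [ 0.1074  0.9942 -0.0002]
tool_1 0.9 [174. 171.  51. 185.] yaw-cas -0.002 y at cas x=0: -0.0372 x ext -0.08487764245977358 0.07183841305973242
tool_1 0.78 [318. 212.  44. 299.] yaw-cas -0.004 y at cas x=0: 0.0776 x ext -0.09383630150734791 0.17937460174179135
tool_1 0.61 [130. 170.  46. 188.] yaw-cas -0.006 y at cas x=0: -0.0767 x ext -0.08650616872380769 0.07025344063837524
tool_2 0.9 [174. 171.  51. 185.] yaw-cas -0.002 y at cas x=0: -0.0372 x ext -0.08487764245977358 0.07183841305973242
tool_2 0.78 [318. 212.  44. 299.] yaw-cas -0.004 y at cas x=0: 0.0776 x ext -0.09383630150734791 0.17937460174179135
tool_2 0.61 [130. 170.  46. 188.] yaw-cas -0.006 y at cas x=0: -0.0767 x ext -0.08650616872380769 0.07025344063837524
tool_3 0.9 [174. 171.  51. 185.] yaw-cas -0.002 y at cas x=0: -0.0372 x ext -0.08487764245977358 0.07183841305973242
tool_3 0.78 [318. 212.  44. 299.] yaw-cas -0.004 y at cas x=0: 0.0776 x ext -0.09383630150734791 0.17937460174179135
tool_3 0.61 [130. 170.  46. 188.] yaw-cas -0.006 y at cas x=0: -0.0767 x ext -0.08650616872380769 0.07025344063837524
[ 0.126   0.2399 -0.4073 -0.0006 -0.9214 -1.8043] [0.0011 0.054  0.9985 0.0005]
```

View pics/w7.png

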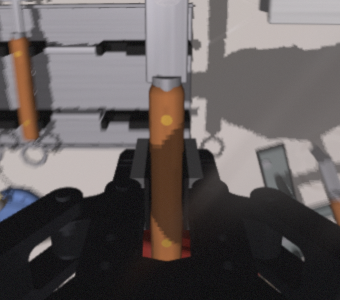

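```bash
cat > rk.py <<'E'
from h import *
np.set_printoptions(precision=4,suppress=True)
rack=np.array([.5926,.192,.197])
Z=R.from_euler('z',rack[2]).as_matrix()
u=Z@[.848,0,.53]; n=Z@[-.53,0,.848]; yv=Z@[0,1,0]
Rg=R.from_matrix(np.c_[-u,yv,-n])
def hook(i): return P(rack,.053,-.16+.04*(i-1),.122)
def tcp(i,nn,uu,xe=.0635,ze=.0151): return hook(i)+(nn-.0065)*n+uu*u-xe*u-ze*n
E
python3 - <<'E'
from rk import *
s=observe(); W=cam('wrist',s); T=np.array(s['eef_pos'])
for r in (62.5,64): print('blade tip rel tcp',onz(W,[(318,r)],T[2]+.010)-T)
w=(Rg*rot(s['ee_rot']).inv()).as_rotvec(); print('rot units',w/(np.pi/4),np.degrees(np.linalg.norm(w)))
for i in (5,4,6):
  for nn,uu in((.06,.008),(.03,.007),(.02,.0065),(.012,.001),(.0065,-.004)): print(i,nn,tcp(i,nn,uu))
print(n,u,hook(5))
E
```

```text
blade tip rel tcp [[-0.0838  0.0094  0.01  ]]
blade tip rel tcp [[-0.0833  0.0094  0.01  ]]
rot units [ 0.0304 -0.7107  0.3778] 36.24359470817355
5 0.06 [0.5785 0.1892 0.1251]
5 0.03 [0.5932 0.1921 0.0992]
5 0.02 [0.598  0.1931 0.0904]
5 0.012 [0.5976 0.193  0.0807]
5 0.0065 [0.5963 0.1927 0.0734]
4 0.06 [0.5863 0.15   0.1251]
4 0.03 [0.6011 0.1529 0.0992]
4 0.02 [0.6058 0.1539 0.0904]
4 0.012 [0.6054 0.1538 0.0807]
4 0.0065 [0.6041 0.1535 0.0734]
6 0.06 [0.5706 0.2284 0.1251]
6 0.03 [0.5854 0.2314 0.0992]
6 0.02 [0.5902 0.2323 0.0904]
6 0.012 [0.5898 0.2322 0.0807]
6 0.0065 [0.5885 0.232  0.0734]
[-0.5197 -0.1037  0.848 ] [0.8316 0.166  0.53  ] [0.6446 0.2024 0.122 ]
```

Request:
{"fn": "servo_tool", "kwargs": {"steps": [{"dp": [0, 0.02, 0.07], "angular": [0, 0, 0], "claw": 5}, {"dp": [0, 0.08, 0.12], "angular": [0, 0, 0.09], "claw": 5}, {"dp": [0.02, 0.17, 0.14], "angular": [0.006, -0.142, 0.1], "claw": 5}, {"dp": [0.03, 0.26, 0.14], "angular": [0.012, -0.284, 0.151], "claw": 5}, {"dp": [0.05, 0.35, 0.14], "angular": [0.018, -0.426, 0.227], "claw": 5}]}}

```text
t: 19.9
eef_pos: [0.5122, 0.0775, 0.2258]
ee_rot: [0.167, -0.036, 0.985, 0.017]
force: [1.4, -1.4, -1.2]
gripper_width: 0.0129
grasp_force: 59.1
```

```bash
python3 - <<'E'
from rk import *
s=observe(); T=np.array(s['eef_pos'])
w=(Rg*rot(s['ee_rot']).inv()).as_rotvec(); print('rot units',w/(np.pi/4),np.degrees(np.linalg.norm(w)))
# commanded rotation so far
print('pos units to pre2', (tcp(5,.14,.008,.0643)-[.513,.0745,.226])/.5,'pre',(tcp(5,.06,.008,.0643)-tcp(5,.14,.008,.0643))/.5, s['qpos'])
a=tcp(5,.06,.008,.0643)
for nn,uu in((.03,.007),(.02,.0065),(.012,.001),(.0065,-.004)): print((tcp(5,nn,uu,.0643)-a)/.5)
print('retreat 80mm n',n*.08/.5)
E
```

```text
rot units [ 0.0122 -0.2835  0.1485] 14.413050304013376
pos units to pre2 [ 0.0464  0.2125 -0.0669] pre [ 0.0832  0.0166 -0.1357] [ 0.5346  0.0473 -0.5747  0.214  -0.6469 -2.1828]
[ 0.0295  0.0059 -0.0519]
[ 0.0391  0.0078 -0.0694]
[ 0.0383  0.0076 -0.0888]
[ 0.0357  0.0071 -0.1035]
retreat 80mm n [-0.0832 -0.0166  0.1357]
```

Request:
{"fn": "servo_tool", "kwargs": {"steps": [{"dp": [0.02, 0.08, 0], "angular": [0.004, -0.1, 0.05], "claw": 5}, {"dp": [0.04, 0.16, -0.02], "angular": [0.008, -0.2, 0.1], "claw": 5}, {"dp": [0.046, 0.212, -0.05], "angular": [0.012, -0.284, 0.149], "claw": 5}, {"dp": [0.046, 0.212, -0.067], "angular": [0.012, -0.284, 0.149], "claw": 5}, {"dp": [0.046, 0.212, -0.067], "angular": [0.012, -0.284, 0.149], "claw": 5}]}}

```text
t: 20.4
eef_pos: [0.5383, 0.1788, 0.1997]
ee_rot: [0.27, -0.093, 0.958, 0.023]
force: [1.5, -1.0, 0.0]
gripper_width: 0.0125
grasp_force: 59.1
```

Request:
{"fn": "servo_tool", "kwargs": {"steps": [{"dp": [0.03, 0.006, -0.045], "angular": [0, 0, 0], "claw": 5}, {"dp": [0.06, 0.012, -0.095], "angular": [0, 0, 0], "claw": 5}, {"dp": [0.083, 0.017, -0.136], "angular": [0, 0, 0], "claw": 5}, {"dp": [0.083, 0.017, -0.136], "angular": [0, 0, 0], "claw": 5}, {"dp": [0.083, 0.017, -0.136], "angular": [0, 0, 0], "claw": 5}]}}

```text
t: 20.9
eef_pos: [0.5838, 0.1921, 0.1613]
ee_rot: [0.248, -0.09, 0.965, 0.012]
force: [0.9, -1.0, -0.2]
gripper_width: 0.013
grasp_force: 59.1
```

```bash
python3 - <<'E'
from rk import *
s=observe(); T=np.array(s['eef_pos'])
w=(Rg*rot(s['ee_rot']).inv()).as_rotvec(); print('rot units',w/(np.pi/4))
print('pos err mm',(tcp(5,.06,.008,.0643)-T)*1000,s['qpos'])
b=read_camera('side'); c=read_camera('scene')
o=np.zeros((400,800,3),np.uint8); o[:,:400]=cv2.resize(b[180:340,180:340],(400,400)); o[:400,400:]=cv2.resize(c[120:260,220:360],(400,400)); save(o,'g5.png')
E
```

```text
rot units [ 0.0414 -0.0668  0.0215]
pos err mm [ -5.9746  -3.0113 -36.5926] [ 0.4653  0.2292 -0.8174  1.2878 -0.1604 -3.0963]
```

View pics/g5.png

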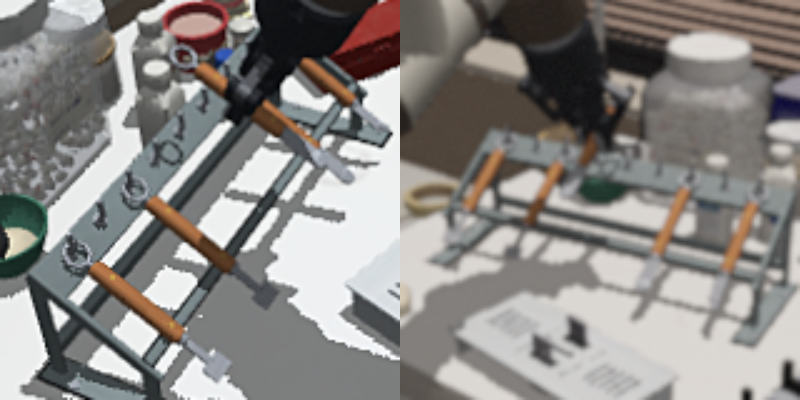

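```bash
cat >> rk.py <<'E'
def Rt(a): 
    a=np.radians(a); t=Z@[np.cos(a),0,np.sin(a)]; m=Z@[-np.sin(a),0,np.cos(a)]
    return R.from_matrix(np.c_[-t,yv,-m]),t,m
def tcpa(i,nn,uu,a,b=0,xe=.0643,ze=.0151):
    """gripper tilt a; tool pitch a+b (b: tilt of gripper rel. tool at pick); tool offset xe,ze in gripper axes"""
    G,t,m=Rt(a); return hook(i)+(nn-.0065)*n+uu*u-xe*t-ze*m
E
python3 - <<'E'
from rk import *
s=observe(); T=np.array(s['eef_pos']); G,_,_=Rt(20)
w=(G*rot(s['ee_rot']).inv()).as_rotvec(); print('rot units',w/(np.pi/4))
for nn,uu in((.14,.008),(.06,.008)): print((tcpa(5,nn,uu,20)-T)/.5)
E
```

```text
rot units [-0.0101  0.198   0.0183]
[-0.1123 -0.0264  0.0809]
[-0.0292 -0.0098 -0.0548]
```

Request:
{"fn": "servo_tool", "kwargs": {"steps": [{"dp": [-0.03, -0.01, 0.02], "angular": [-0.002, 0.04, 0.004], "claw": 5}, {"dp": [-0.06, -0.02, 0.04], "angular": [-0.004, 0.08, 0.008], "claw": 5}, {"dp": [-0.09, -0.026, 0.06], "angular": [-0.006, 0.12, 0.012], "claw": 5}, {"dp": [-0.112, -0.026, 0.081], "angular": [-0.01, 0.16, 0.018], "claw": 5}, {"dp": [-0.112, -0.026, 0.081], "angular": [-0.01, 0.198, 0.018], "claw": 5}]}}

```text
t: 21.5
eef_pos: [0.5267, 0.1808, 0.2063]
ee_rot: [0.174, -0.097, 0.98, 0.02]
force: [1.6, -0.1, 0.6]
gripper_width: 0.0128
grasp_force: 59.1
```

```bash
python3 - <<'E'
from rk import *
s=observe(); T=np.array(s['eef_pos']); G,_,_=Rt(20)
w=(G*rot(s['ee_rot']).inv()).as_rotvec(); print('rot units',w/(np.pi/4),s['qpos'],T)
for nn,uu in((.14,.008),(.06,.008)): print((tcpa(5,nn,uu,20)-T)/.5)
E
```

```text
rot units [-0.0064  0.0015 -0.0026] [ 0.6995  0.1337 -0.5629  0.2978 -0.5816 -2.2975] [0.5267 0.1808 0.2063]
[ 0.0019 -0.0035 -0.006 ]
[ 0.0851  0.0131 -0.1417]
```

Request:
{"fn": "servo_tool", "kwargs": {"steps": [{"dp": [0.03, 0.004, -0.047], "angular": [0, 0, 0], "claw": 5}, {"dp": [0.06, 0.009, -0.095], "angular": [0, 0, 0], "claw": 5}, {"dp": [0.084, 0.013, -0.14], "angular": [0, 0, 0], "claw": 5}, {"dp": [0.084, 0.013, -0.14], "angular": [0, 0, 0], "claw": 5}, {"dp": [0.084, 0.013, -0.14], "angular": [0, 0, 0], "claw": 5}]}}

```text
t: 22.0
eef_pos: [0.5702, 0.1857, 0.1342]
ee_rot: [0.173, -0.097, 0.98, 0.017]
force: [-0.7, 0.1, -0.0]
gripper_width: 0.0128
grasp_force: 59.1
```

```bash
cat > st.py <<'E'
from rk import *
import sys
i=int(sys.argv[1]);a=float(sys.argv[2])
s=observe(); T=np.array(s['eef_pos']); G,_,_=Rt(a)
w=(G*rot(s['ee_rot']).inv()).as_rotvec(); print('rot units',w/(np.pi/4),s['qpos'],T)
for nn,uu in((.14,.008),(.06,.008),(.03,.0065),(.022,.0065),(.015,.003),(.010,-.001),(.0065,-.004)): print(nn,(tcpa(i,nn,uu,a)-T)/.5)
E
python3 st.py 5 20; python3 st.py 5 25; python3 - <<'E'
from rk import *
b=read_camera('side');D=cam('side'); save(cv2.resize(b[190:310,200:320],(600,600),interpolation=cv2.INTER_CUBIC),'g6.png')
E
```

```text
rot units [-0.0003  0.0012  0.0008] [ 0.6396  0.2907 -0.5952  0.3932 -0.3937 -2.3561] [0.5702 0.1857 0.1342]
0.14 [-0.0852 -0.0133  0.1381]
0.06 [-0.002   0.0033  0.0024]
0.03 [ 0.0267  0.009  -0.05  ]
0.022 [ 0.035   0.0107 -0.0636]
0.015 [ 0.0364  0.011  -0.0792]
0.01 [ 0.035   0.0107 -0.0919]
0.0065 [ 0.0336  0.0104 -0.101 ]
rot units [ 0.0214 -0.1078  0.0008] [ 0.6396  0.2907 -0.5952  0.3932 -0.3937 -2.3561] [0.5702 0.1857 0.1342]
0.14 [-0.0786 -0.012   0.1288]
0.06 [ 0.0046  0.0046 -0.0069]
0.03 [ 0.0333  0.0103 -0.0594]
0.022 [ 0.0416  0.012  -0.073 ]
0.015 [ 0.043   0.0123 -0.0885]
0.01 [ 0.0416  0.012  -0.1013]
0.0065 [ 0.0402  0.0117 -0.1104]
```

View pics/g6.png

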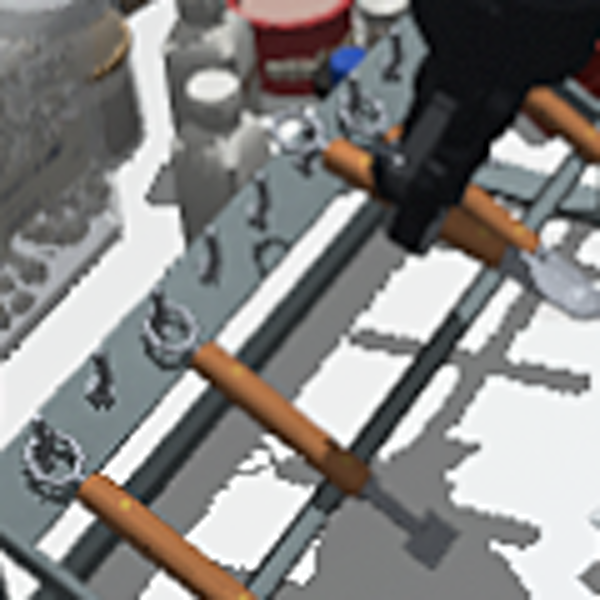

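```bash
python3 - <<'E'
from rk import *
D=cam('side'); print(proj(D,hook(5)+.0535*n+.008*u), 'seen 259.4 216.6'); print([proj(D,hook(i)+.014*n+.0085*u) for i in (5,6,8)],'seen tips5-8', [(200+x/5,190+y/5) for x,y in((260,178),(205,235),(97,358))])
E
```

```text
[[259.0487 215.233 ]] seen 259.4 216.6
[array([[251.966 , 224.8585]]), array([[241.8903, 235.8003]]), array([[219.7685, 259.8681]])] seen tips5-8 [(252.0, 225.6), (241.0, 237.0), (219.4, 261.6)]
```

Request:
{"fn": "servo_tool", "kwargs": {"steps": [{"dp": [0.014, 0.004, -0.026], "angular": [0, 0, 0], "claw": 5}, {"dp": [0.027, 0.008, -0.051], "angular": [0, 0, 0], "claw": 5}, {"dp": [0.035, 0.009, -0.064], "angular": [0, 0, 0], "claw": 5}, {"dp": [0.037, 0.01, -0.072], "angular": [0, 0, 0], "claw": 5}, {"dp": [0.037, 0.01, -0.08], "angular": [0, 0, 0], "claw": 5}]}}

```text
t: 22.55
eef_pos: [0.5896, 0.1915, 0.0948]
ee_rot: [0.174, -0.097, 0.98, 0.018]
force: [0.6, 0.5, -0.3]
gripper_width: 0.0128
grasp_force: 59.1
```

Request:
{"fn": "servo_tool", "kwargs": {"steps": [{"dp": [0, 0, -0.005], "angular": [0, 0, 0], "claw": 5}, {"dp": [-0.001, 0, -0.01], "angular": [0, 0, 0], "claw": 5}, {"dp": [-0.002, 0, -0.016], "angular": [0, 0, 0], "claw": 5}, {"dp": [-0.003, 0, -0.02], "angular": [0, 0, 0], "claw": 5}, {"dp": [-0.003, 0, -0.02], "angular": [0, 0, 0], "claw": 5}]}}

```text
t: 23.05
eef_pos: [0.5874, 0.1908, 0.0835]
ee_rot: [0.173, -0.097, 0.98, 0.017]
force: [-0.1, -0.2, -0.5]
gripper_width: 0.013
grasp_force: 59.1
```

```bash
python3 st.py 5 20|head -1; python3 - <<'E'
from rk import *
b=read_camera('side');D=cam('side'); save(cv2.resize(b[190:310,200:320],(600,600),interpolation=cv2.INTER_CUBIC),'g7.png')
E
```

```text
rot units [0.0001 0.0008 0.0004] [ 0.5941  0.3835 -0.6691  0.6072 -0.2348 -2.5406] [0.5874 0.1908 0.0835]
```

View pics/g7.png

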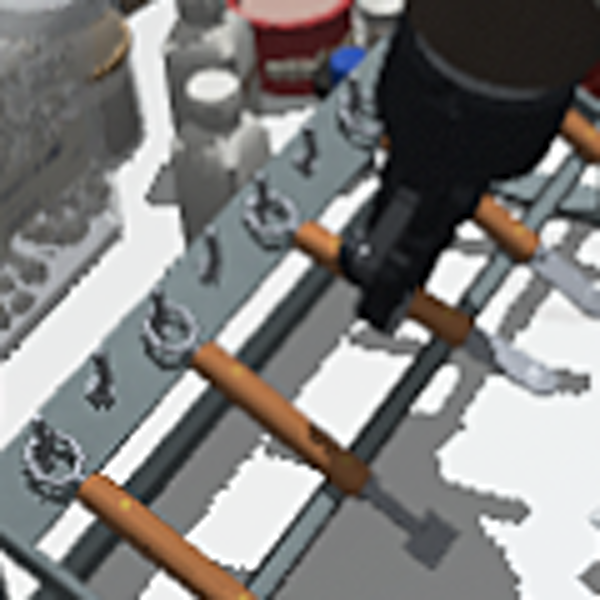

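Request:
{"fn": "servo_tool", "kwargs": {"steps": [{"dp": [0, 0, -0.002], "angular": [0, 0, 0], "claw": 5}, {"dp": [0, 0, -0.002], "angular": [0, 0, 0], "claw": 12}, {"dp": [0, 0, -0.002], "angular": [0, 0, 0], "claw": 16}, {"dp": [0, 0, -0.002], "angular": [0, 0, 0], "claw": 20}, {"dp": [0, 0, -0.002], "angular": [0, 0, 0], "claw": 24}]}}

```text
t: 23.6
eef_pos: [0.5879, 0.1913, 0.0832]
ee_rot: [0.174, -0.097, 0.98, 0.017]
force: [0.7, 0.1, -0.6]
gripper_width: 0.0238
grasp_force: 0.0
```

Request:
{"fn": "servo_tool", "kwargs": {"steps": [{"dp": [0, 0, -0.002], "angular": [0, 0, 0], "claw": 24}, {"dp": [0, 0, -0.002], "angular": [0, 0, 0], "claw": 24}, {"dp": [-0.012, -0.003, 0.03], "angular": [0, 0, 0], "claw": 24}, {"dp": [-0.03, -0.006, 0.08], "angular": [0, 0, 0], "claw": 24}, {"dp": [-0.05, -0.01, 0.14], "angular": [0, 0, 0], "claw": 24}]}}

```text
t: 24.1
eef_pos: [0.5619, 0.1859, 0.1525]
ee_rot: [0.172, -0.097, 0.98, 0.017]
force: [0.8, 0.2, 0.7]
gripper_width: 0.0241
grasp_force: 0.0
```

```bash
cat > chk.py <<'E'
from rk import *
b=read_camera('side');D=cam('side')
for d in regions_of('side','hung_1')[:8]:
    if d['p']<.3: continue
    e=cv2.findNonZero(d['mask'].astype(np.uint8)); l=cv2.fitLine(e,cv2.DIST_HUBER,0,.01,.01).ravel(); dirn=l[:2]*np.sign(-l[1])
    ys,xs=np.nonzero(d['mask']); pr=(np.c_[xs,ys]-l[2:])@dirn
    print(round(d['p'],2),np.round(d['rect']),'eye end',np.round(l[2:]+dirn*pr.max(),1),'ang',np.degrees(np.arctan2(-dirn[1],dirn[0])).round(1),'len',np.ptp(pr).round(1))
for i in range(1,10):
    t=proj(D,hook(i)+(.0075)*u)[0]; b0=proj(D,hook(i)-.0055*u-.149*u)[0]; dd=t-b0
    print('pred hook',i,'eye end',np.round(t,1),'ang',np.degrees(np.arctan2(-dd[1],dd[0])).round(1),'len',np.linalg.norm(dd).round(1))
E
python3 chk.py; python3 st.py 5 20|head -1
```

```text
0.94 [265. 278.  52.  44.] eye end [240.  259.9] ang 140.9 len 61.8
0.64 [240. 306.  59.  50.] eye end [205.9 278.9] ang 141.9 len 80.6
0.55 [295. 235.  56.  45.] eye end [267.9 212.1] ang 142.9 len 66.4
0.47 [321. 221.  28.  22.] eye end [305.5 209.6] ang 140.9 len 36.2
pred hook 1 eye end [284.7 190.7] ang 140.7 len 65.7
pred hook 2 eye end [276.7 199.3] ang 140.7 len 67.6
pred hook 3 eye end [268.3 208.5] ang 140.8 len 69.5
pred hook 4 eye end [259.4 218.2] ang 140.8 len 71.6
pred hook 5 eye end [250.  228.5] ang 140.9 len 73.8
pred hook 6 eye end [240.  239.4] ang 140.9 len 76.1
pred hook 7 eye end [229.3 251. ] ang 141.0 len 78.5
pred hook 8 eye end [218.  263.4] ang 141.1 len 81.1
pred hook 9 eye end [205.9 276.6] ang 141.1 len 83.8
rot units [-0.0078  0.011  -0.0012] [ 0.6552  0.2502 -0.5733  0.3586 -0.446  -2.3298] [0.5643 0.188  0.1579]
```

Request:
{"fn": "servo_tool", "kwargs": {"steps": [{"dp": [0, 0, 0.07], "angular": [-0.017, 0.087, 0], "claw": 24}, {"dp": [0, 0, 0.14], "angular": [-0.035, 0.175, 0], "claw": 24}, {"dp": [0, 0, 0.21], "angular": [-0.052, 0.262, 0], "claw": 24}, {"dp": [0, 0, 0.28], "angular": [-0.07, 0.35, 0], "claw": 24}, {"dp": [0, 0, 0.33], "angular": [-0.087, 0.436, 0], "claw": 24}]}}

```text
t: 24.7
eef_pos: [0.5634, 0.1862, 0.3207]
ee_rot: [0.001, -0.098, 0.995, 0.001]
force: [0.5, 1.1, -0.4]
gripper_width: 0.0245
grasp_force: 0.0
```

Request:
{"fn": "servo_tool", "kwargs": {"steps": [{"dp": [0, 0, 0], "angular": [0, 0, 0], "claw": 24}, {"dp": [0, 0, 0], "angular": [0, 0, 0], "claw": 24}, {"dp": [0, 0, 0], "angular": [0, 0, 0], "claw": 24}, {"dp": [0, 0, 0], "angular": [0, 0, 0], "claw": 24}, {"dp": [0, 0, 0], "angular": [0, 0, 0], "claw": 24}]}}

```text
t: 25.2
eef_pos: [0.5622, 0.1859, 0.3171]
ee_rot: [-0.0, -0.098, 0.995, -0.0]
force: [0.1, 0.6, 1.4]
gripper_width: 0.024
grasp_force: 0.0
```

```bash
cat > chkw.py <<'E'
from rk import *
s=observe(); print(s['eef_pos'],rot(s['ee_rot']).as_matrix().round(3)[:,[1,2]].T); read_camera('wrist'); W=cam('wrist',s)
seen=[]
for nm in ('hung_1','tool_1'):
  for d in regions_of('wrist',nm)[:9]:
    if d['p']<.3 or any(np.hypot(*(np.array(d['rect'][:2])-q))<8 for q in seen): continue
    seen.append(np.array(d['rect'][:2]))
    e=cv2.findNonZero(d['mask'].astype(np.uint8)); l=cv2.fitLine(e,cv2.DIST_HUBER,0,.01,.01).ravel(); dirn=l[:2]*np.sign(l[1])
    # intersect with slope plane at n=6.5mm through hook points
    ys,xs=np.nonzero(d['mask']); pr=(np.c_[xs,ys]-l[2:])@dirn
    uv=[l[2:]+dirn*pr.max(),l[2:]+dirn*pr.min()]
    c0,v=ray(W,uv); k=((hook(5)-c0)@n)/(v@n); Q=c0+v*k[:,None]-hook(5)
    A=np.c_[Q@u,Q@yv]*1000
    print(nm,round(d['p'],2),np.round(d['rect']),'eye end u,y(mm rel hook5)',A[0].round(1),'tip',A[1].round(1),'dev rad',round(float(np.arctan2(A[0,1]-A[1,1],A[0,0]-A[1,0])),3))
E
python3 chkw.py; python3 chk.py|head -8
```

```text
[0.5622 0.1859 0.3171] [[-0.196  0.981 -0.   ]
 [-0.    -0.    -1.   ]]
hung_1 0.96 [456. 180.  38. 132.] eye end u,y(mm rel hook5) [  4.5 159.4] tip [-153.7  161.2] dev rad -0.011
hung_1 0.96 [385. 178.  27. 130.] eye end u,y(mm rel hook5) [ 2.8 79. ] tip [-152.7   80. ] dev rad -0.006
hung_1 0.81 [245. 183.  23. 132.] eye end u,y(mm rel hook5) [  3.7 -80.2] tip [-152.6  -80.2] dev rad 0.0
hung_1 0.7 [176. 181.  25. 130.] eye end u,y(mm rel hook5) [   5.6 -159.5] tip [-151.7 -160.7] dev rad 0.007
tool_1 0.91 [10. 40. 20. 79.] eye end u,y(mm rel hook5) [-210.5 -415.6] tip [-349.6 -447.7] dev rad 0.227
tool_1 0.62 [319. 178.  23. 133.] eye end u,y(mm rel hook5) [1.6 0.4] tip [-153.5    0.9] dev rad -0.003
0.95 [297. 234.  48.  42.] eye end [274.  214.7] ang 141.0 len 60.0
0.67 [312. 215.  44.  32.] eye end [291.3 197.6] ang 140.7 len 53.4
0.64 [240. 304.  62.  57.] eye end [206.3 278.4] ang 141.6 len 80.6
0.56 [260. 277.  63.  50.] eye end [230.1 252.6] ang 141.3 len 75.6
pred hook 1 eye end [284.7 190.7] ang 140.7 len 65.7
pred hook 2 eye end [276.7 199.3] ang 140.7 len 67.6
pred hook 3 eye end [268.3 208.5] ang 140.8 len 69.5
pred hook 4 eye end [259.4 218.2] ang 140.8 len 71.6
```

Request:
{"fn": "servo_tool", "kwargs": {"steps": [{"dp": [-0.02, -0.09, 0], "angular": [0, 0, -0.08], "claw": 24}, {"dp": [-0.04, -0.18, 0], "angular": [0, 0, -0.16], "claw": 24}, {"dp": [-0.06, -0.27, 0], "angular": [0, 0, -0.24], "claw": 24}, {"dp": [-0.08, -0.36, -0.03], "angular": [0, 0, -0.32], "claw": 24}, {"dp": [-0.1, -0.44, -0.07], "angular": [0, 0, -0.384], "claw": 24}]}}

```text
t: 25.95
eef_pos: [0.5127, -0.0355, 0.284]
ee_rot: [0.003, 0.054, 0.999, 0.0]
force: [0.3, -0.2, -0.2]
gripper_width: 0.0238
grasp_force: 0.0
```

Request:
{"fn": "servo_tool", "kwargs": {"steps": [{"dp": [-0.02, -0.08, -0.05], "angular": [0, 0, 0], "claw": 24}, {"dp": [-0.04, -0.16, -0.1], "angular": [0, 0, 0], "claw": 24}, {"dp": [-0.06, -0.24, -0.15], "angular": [0, 0, 0], "claw": 24}, {"dp": [-0.07, -0.32, -0.2], "angular": [0, 0, 0], "claw": 24}, {"dp": [-0.07, -0.36, -0.22], "angular": [0, 0, 0], "claw": 24}]}}

```text
t: 26.45
eef_pos: [0.4754, -0.2159, 0.1706]
ee_rot: [-0.001, 0.054, 0.999, 0.0]
force: [-0.0, -0.3, -0.2]
gripper_width: 0.0237
grasp_force: 0.0
```

Request:
{"fn": "servo_tool", "kwargs": {"steps": [{"dp": [0, 0, 0], "angular": [0, 0, 0], "claw": 24}, {"dp": [0, 0, 0], "angular": [0, 0, 0], "claw": 24}, {"dp": [0, 0, 0], "angular": [0, 0, 0], "claw": 24}, {"dp": [0, 0, 0], "angular": [0, 0, 0], "claw": 24}, {"dp": [0, 0, 0], "angular": [0, 0, 0], "claw": 24}]}}

```text
t: 26.95
eef_pos: [0.4783, -0.213, 0.1737]
ee_rot: [0.001, 0.052, 0.999, 0.0]
force: [0.2, -0.1, -0.8]
gripper_width: 0.0242
grasp_force: 0.0
```

```bash
python3 -c "
from tools import *
look(); print([observe()['eef_pos'] for _ in range(2) if read_camera('wrist') is not None])" | grep -v tool_[23]
```

```text
tcp [ 0.4783 -0.213   0.1737] [0.1032 0.9947 0.0003]
tool_1 0.94 [314. 163.  31. 178.] yaw-cas -0.002 y at cas x=0: -0.0382 x ext -0.08347512560621306 0.07089698974899479
tool_1 0.81 [269. 159.  29. 180.] yaw-cas -0.006 y at cas x=0: -0.0781 x ext -0.08588052308546058 0.06794366766148667
tool_1 0.66 [605. 316.  64. 165.] yaw-cas 0.59 y at cas x=0: 0.1766 x ext 0.05254589441981345 0.2795061959920826
[array([ 0.4779, -0.2136,  0.1731]), array([ 0.4779, -0.2137,  0.1731])]
```

Request:
{"fn": "servo_tool", "kwargs": {"steps": [{"dp": [-0.002, -0.003, -0.09], "angular": [0, 0, 0], "claw": 24}, {"dp": [-0.002, -0.003, -0.18], "angular": [0, 0, 0], "claw": 24}, {"dp": [-0.002, -0.003, -0.25], "angular": [0, 0, 0], "claw": 24}, {"dp": [-0.002, -0.003, -0.3], "angular": [0, 0, 0], "claw": 24}, {"dp": [-0.002, -0.003, -0.32], "angular": [0, 0, 0], "claw": 24}]}}

```text
t: 27.75
eef_pos: [0.4752, -0.2151, 0.0105]
ee_rot: [-0.002, 0.053, 0.999, 0.0]
force: [0.8, 0.9, 0.4]
gripper_width: 0.024
grasp_force: 0.0
```

Request:
{"fn": "servo_tool", "kwargs": {"steps": [{"dp": [0, 0, 0], "angular": [0, 0, 0], "claw": 24}, {"dp": [0, 0, 0], "angular": [0, 0, 0], "claw": 5}, {"dp": [0, 0, 0], "angular": [0, 0, 0], "claw": 5}, {"dp": [0, 0, 0], "angular": [0, 0, 0], "claw": 5}, {"dp": [0, 0, 0], "angular": [0, 0, 0], "claw": 5}]}}

```text
t: 28.25
eef_pos: [0.4773, -0.2154, 0.0139]
ee_rot: [0.002, 0.052, 0.999, 0.0]
force: [1.1, 0.8, -1.4]
gripper_width: 0.0123
grasp_force: 60.0
```

Request:
{"fn": "servo_tool", "kwargs": {"steps": [{"dp": [0, 0, 0.02], "angular": [0, 0, 0], "claw": 5}, {"dp": [0, 0, 0.08], "angular": [0, 0, 0], "claw": 5}, {"dp": [0, 0, 0.17], "angular": [0, 0, 0], "claw": 5}, {"dp": [0, 0, 0.26], "angular": [0, 0, 0], "claw": 5}, {"dp": [0, 0, 0.35], "angular": [0, 0, 0], "claw": 5}]}}

```text
t: 28.75
eef_pos: [0.4763, -0.2153, 0.1908]
ee_rot: [0.001, 0.052, 0.999, 0.0]
force: [1.7, 0.3, -0.2]
gripper_width: 0.0124
grasp_force: 60.1
```

Request:
{"fn": "servo_tool", "kwargs": {"steps": [{"dp": [0, 0, 0.04], "angular": [0, 0, 0], "claw": 5}, {"dp": [0, 0, 0.06], "angular": [0, 0, 0], "claw": 5}, {"dp": [0, 0, 0.06], "angular": [0, 0, 0], "claw": 5}, {"dp": [0, 0, 0.06], "angular": [0, 0, 0], "claw": 5}, {"dp": [0, 0, 0.06], "angular": [0, 0, 0], "claw": 5}]}}

```text
t: 29.25
eef_pos: [0.4758, -0.2151, 0.2161]
ee_rot: [-0.001, 0.053, 0.999, 0.0]
force: [-0.2, 0.2, -0.2]
gripper_width: 0.0129
grasp_force: 60.1
```

```bash
cat > held.py <<'E'
import sys
from rk import *
s=observe(); read_camera('wrist'); W=cam('wrist',s); T=np.array(s['eef_pos']); M=rot(s['ee_rot']).as_matrix()
print('tcp',T)
for d in regions_of('wrist','tool_1')[:4]:
    if abs(d['rect'][0]-318)>25: continue
    m=d['mask']; rows=np.nonzero(m.any(1))[0]; r0=rows[0]; cx=np.nonzero(m[r0+3])[0].mean(); e=cv2.findNonZero(m.astype(np.uint8)); l=cv2.fitLine(e,2,0,.01,.01).ravel()
    q=(onz(W,[(cx,r0)],T[2]+.010)-T)@M; print(round(d['p'],2),'blade tip in grip frame (x should be 87-xo)',q,'rect',np.round(d['rect']),'dir',l[:2])
i=int(sys.argv[1]);a=20;xe=float(sys.argv[2])
w=(Rt(a)[0]*rot(s['ee_rot']).inv()).as_rotvec(); print('rot units',w/(np.pi/4))
ps=[tcpa(i,nn,uu,a,0,xe) for nn,uu in((.14,.008),(.06,.008),(.03,.0065),(.022,.0065),(.015,.003),(.010,-.001),(.0065,-.004))]
print('to pre2',(ps[0]-T)/.5)
for k in range(1,7): print((ps[k]-ps[k-1])/.5, 'from .06', (ps[k]-ps[1])/.5)
E
python3 held.py 4 .0625
```

```text
tcp [ 0.4758 -0.2151  0.2161]
0.87 blade tip in grip frame (x should be 87-xo) [[ 0.0866 -0.0002 -0.0098]] rect [315. 208.  62. 304.] dir [ 0.0001 -1.    ]
rot units [ 0.0197 -0.449   0.3806]
to pre2 [ 0.1227  0.7105 -0.0244]
[ 0.0832  0.0166 -0.1357] from .06 [0. 0. 0.]
[ 0.0287  0.0057 -0.0525] from .06 [ 0.0287  0.0057 -0.0525]
[ 0.0083  0.0017 -0.0136] from .06 [ 0.037   0.0074 -0.066 ]
[ 0.0015  0.0003 -0.0156] from .06 [ 0.0385  0.0077 -0.0816]
[-0.0015 -0.0003 -0.0127] from .06 [ 0.037   0.0074 -0.0943]
[-0.0014 -0.0003 -0.0091] from .06 [ 0.0357  0.0071 -0.1035]
```

Request:
{"fn": "servo_tool", "kwargs": {"steps": [{"dp": [0.01, 0.09, 0], "angular": [0.002, -0.05, 0.05], "claw": 5}, {"dp": [0.02, 0.18, 0], "angular": [0.005, -0.11, 0.09], "claw": 5}, {"dp": [0.04, 0.27, 0], "angular": [0.007, -0.16, 0.14], "claw": 5}, {"dp": [0.06, 0.36, 0], "angular": [0.01, -0.22, 0.19], "claw": 5}, {"dp": [0.08, 0.45, 0], "angular": [0.012, -0.28, 0.237], "claw": 5}]}}

```text
t: 29.85
eef_pos: [0.5168, 0.0114, 0.2175]
ee_rot: [0.11, -0.041, 0.993, 0.011]
force: [0.9, -0.4, -0.2]
gripper_width: 0.0127
grasp_force: 60.2
```

Request:
{"fn": "servo_tool", "kwargs": {"steps": [{"dp": [0.01, 0.09, 0], "angular": [0.002, -0.06, 0.05], "claw": 5}, {"dp": [0.03, 0.18, 0], "angular": [0.005, -0.12, 0.1], "claw": 5}, {"dp": [0.043, 0.26, -0.02], "angular": [0.008, -0.169, 0.144], "claw": 5}, {"dp": [0.043, 0.26, -0.024], "angular": [0.008, -0.169, 0.144], "claw": 5}, {"dp": [0.043, 0.26, -0.024], "angular": [0.008, -0.169, 0.144], "claw": 5}]}}

```text
t: 30.35
eef_pos: [0.5373, 0.1399, 0.2042]
ee_rot: [0.173, -0.098, 0.98, 0.016]
force: [-0.7, 0.4, -0.9]
gripper_width: 0.0129
grasp_force: 60.1
```

```bash
sed -i 's/^for d in regions/for d in [] and regions/; s/read_camera(.wrist.);//' held.py; python3 held.py 4 .0625|head -5;python3 st.py 4 20|head -1
```

```text
tcp [0.5373 0.1399 0.2042]
rot units [ 0.0021  0.0006 -0.0021]
to pre2 [-0.0003  0.0006 -0.0007]
[ 0.0832  0.0166 -0.1357] from .06 [0. 0. 0.]
[ 0.0287  0.0057 -0.0525] from .06 [ 0.0287  0.0057 -0.0525]
rot units [ 0.0021  0.0006 -0.0021] [ 0.6157  0.1328 -0.5565  0.26   -0.5762 -2.1842] [0.5373 0.1399 0.2042]
```

Spot on. Descend to n = 60 mm, verify, then onto the hook.

Request:
{"fn": "servo_tool", "kwargs": {"steps": [{"dp": [0.03, 0.006, -0.047], "angular": [0, 0, 0], "claw": 5}, {"dp": [0.06, 0.012, -0.095], "angular": [0, 0, 0], "claw": 5}, {"dp": [0.083, 0.017, -0.136], "angular": [0, 0, 0], "claw": 5}, {"dp": [0.083, 0.017, -0.136], "angular": [0, 0, 0], "claw": 5}, {"dp": [0.083, 0.017, -0.136], "angular": [0, 0, 0], "claw": 5}]}}

```text
t: 30.85
eef_pos: [0.5799, 0.1469, 0.1379]
ee_rot: [0.174, -0.096, 0.98, 0.017]
force: [0.1, -0.2, -0.0]
gripper_width: 0.0128
grasp_force: 60.1
```

Request:
{"fn": "servo_tool", "kwargs": {"steps": [{"dp": [0.014, 0.003, -0.026], "angular": [0, 0, 0], "claw": 5}, {"dp": [0.029, 0.006, -0.052], "angular": [0, 0, 0], "claw": 5}, {"dp": [0.036, 0.007, -0.065], "angular": [0, 0, 0], "claw": 5}, {"dp": [0.038, 0.008, -0.074], "angular": [0, 0, 0], "claw": 5}, {"dp": [0.038, 0.008, -0.081], "angular": [0, 0, 0], "claw": 5}]}}

```text
t: 31.35
eef_pos: [0.599, 0.1522, 0.0982]
ee_rot: [0.175, -0.097, 0.98, 0.017]
force: [0.0, 0.2, -0.8]
gripper_width: 0.0132
grasp_force: 60.1
```

Request:
{"fn": "servo_tool", "kwargs": {"steps": [{"dp": [0, 0, -0.005], "angular": [0, 0, 0], "claw": 5}, {"dp": [-0.001, 0, -0.01], "angular": [0, 0, 0], "claw": 5}, {"dp": [-0.002, 0, -0.016], "angular": [0, 0, 0], "claw": 5}, {"dp": [-0.003, 0, -0.021], "angular": [0, 0, 0], "claw": 5}, {"dp": [-0.003, 0, -0.021], "angular": [0, 0, 0], "claw": 5}]}}

```text
t: 31.85
eef_pos: [0.5968, 0.1518, 0.0865]
ee_rot: [0.174, -0.097, 0.98, 0.017]
force: [0.0, -1.1, -1.0]
gripper_width: 0.0127
grasp_force: 60.1
```

```bash
python3 st.py 4 20; python3 - <<'E'
from rk import *
D=cam('side'); read_camera('side')
for nm in('tool_1','hung_1'):
  for d in look_for('side',nm)[:6]: print(nm,round(d['p'],2),d['rect'])
E
```

```text
rot units [ 0.0002  0.0039 -0.0005] [ 0.5373  0.3778 -0.6425  0.4949 -0.2459 -2.3733] [0.5968 0.1518 0.0865]
0.14 [-0.1227 -0.024   0.2336]
0.06 [-0.0395 -0.0074  0.0979]
0.03 [-0.0108 -0.0017  0.0455]
0.022 [-0.0025 -0.      0.0319]
0.015 [-0.001   0.0003  0.0163]
0.01 [-0.0025 -0.      0.0036]
0.0065 [-0.0038 -0.0003 -0.0055]
tool_1 0.85 [279.5, 253.2, 55.0, 48.9]
tool_1 0.79 [291.6, 238.7, 56.3, 39.6]
tool_1 0.48 [422.6, 200.2, 30.3, 16.5]
hung_1 0.81 [295.0, 230.7, 54.4, 48.4]
hung_1 0.79 [261.4, 277.1, 64.0, 51.8]
hung_1 0.65 [239.8, 305.9, 63.3, 54.1]
hung_1 0.34 [422.4, 199.7, 36.1, 14.4]
hung_1 0.3 [375.6, 275.4, 9.1, 9.8]
```

Request:
{"fn": "servo_tool", "kwargs": {"steps": [{"dp": [-0.001, 0, -0.005], "angular": [0, 0, 0], "claw": 5}, {"dp": [-0.001, 0, -0.005], "angular": [0, 0, 0], "claw": 12}, {"dp": [-0.001, 0, -0.005], "angular": [0, 0, 0], "claw": 16}, {"dp": [-0.001, 0, -0.005], "angular": [0, 0, 0], "claw": 20}, {"dp": [-0.001, 0, -0.005], "angular": [0, 0, 0], "claw": 24}]}}

```text
t: 32.5
eef_pos: [0.5969, 0.1522, 0.0847]
ee_rot: [0.175, -0.097, 0.98, 0.017]
force: [0.9, 0.5, 0.1]
gripper_width: 0.0242
grasp_force: 0.0
```

Request:
{"fn": "servo_tool", "kwargs": {"steps": [{"dp": [0, 0, 0], "angular": [0, 0, 0], "claw": 24}, {"dp": [0, 0, 0], "angular": [0, 0, 0], "claw": 24}, {"dp": [-0.012, -0.003, 0.03], "angular": [0, 0, 0], "claw": 24}, {"dp": [-0.03, -0.006, 0.08], "angular": [0, 0, 0], "claw": 24}, {"dp": [-0.06, -0.01, 0.15], "angular": [0, 0, 0], "claw": 24}]}}

```text
t: 33.0
eef_pos: [0.5659, 0.1468, 0.1584]
ee_rot: [0.173, -0.097, 0.98, 0.016]
force: [-0.2, 0.3, -1.0]
gripper_width: 0.0239
grasp_force: 0.0
```

Request:
{"fn": "servo_tool", "kwargs": {"steps": [{"dp": [0, 0.015, 0.07], "angular": [-0.017, 0.087, 0], "claw": 24}, {"dp": [0, 0.03, 0.14], "angular": [-0.035, 0.175, 0], "claw": 24}, {"dp": [0, 0.05, 0.21], "angular": [-0.052, 0.262, 0], "claw": 24}, {"dp": [0, 0.07, 0.28], "angular": [-0.07, 0.35, 0], "claw": 24}, {"dp": [0, 0.08, 0.32], "angular": [-0.087, 0.436, 0], "claw": 24}]}}

```text
t: 33.5
eef_pos: [0.5675, 0.1882, 0.3236]
ee_rot: [0.003, -0.099, 0.995, 0.001]
force: [0.9, -0.0, 0.4]
gripper_width: 0.0241
grasp_force: 0.0
```

Request:
{"fn": "servo_tool", "kwargs": {"steps": [{"dp": [0, 0, 0], "angular": [0, 0, 0], "claw": 24}, {"dp": [0, 0, 0], "angular": [0, 0, 0], "claw": 24}, {"dp": [0, 0, 0], "angular": [0, 0, 0], "claw": 24}, {"dp": [0, 0, 0], "angular": [0, 0, 0], "claw": 24}, {"dp": [0, 0, 0], "angular": [0, 0, 0], "claw": 24}]}}

```text
t: 34.0
eef_pos: [0.5662, 0.1868, 0.3188]
ee_rot: [0.001, -0.099, 0.995, -0.0]
force: [-0.7, 0.4, -0.5]
gripper_width: 0.0241
grasp_force: 0.0
```

```bash
python3 chkw.py
```

```text
[0.5662 0.1868 0.3188] [[-0.196  0.981 -0.001]
 [ 0.003 -0.    -1.   ]]
hung_1 0.91 [243. 176.  25. 137.] eye end u,y(mm rel hook5) [  4.6 -79.8] tip [-153.5  -79.9] dev rad 0.001
hung_1 0.87 [456. 178.  39. 130.] eye end u,y(mm rel hook5) [  5.1 159.5] tip [-153.4  161. ] dev rad -0.009
hung_1 0.77 [175. 179.  26. 132.] eye end u,y(mm rel hook5) [   5.2 -159.2] tip [-151.6 -160.7] dev rad 0.01
hung_1 0.69 [387. 172.  26. 133.] eye end u,y(mm rel hook5) [ 4.6 79. ] tip [-155.1   80.2] dev rad -0.008
tool_1 0.83 [280. 173.  28. 125.] eye end u,y(mm rel hook5) [  1.5 -40.3] tip [-152.3  -39.6] dev rad -0.004
tool_1 0.66 [318. 175.  23. 133.] eye end u,y(mm rel hook5) [2.4 1.1] tip [-153.2   -0.4] dev rad 0.01
```

Request:
{"fn": "servo_tool", "kwargs": {"steps": [{"dp": [-0.02, -0.09, 0], "angular": [0, 0, -0.08], "claw": 24}, {"dp": [-0.04, -0.18, 0], "angular": [0, 0, -0.16], "claw": 24}, {"dp": [-0.06, -0.27, 0], "angular": [0, 0, -0.24], "claw": 24}, {"dp": [-0.08, -0.36, -0.03], "angular": [0, 0, -0.32], "claw": 24}, {"dp": [-0.1, -0.45, -0.06], "angular": [0, 0, -0.384], "claw": 24}]}}

```text
t: 34.65
eef_pos: [0.5163, -0.0394, 0.2898]
ee_rot: [0.003, 0.053, 0.999, 0.0]
force: [1.8, -0.0, -0.8]
gripper_width: 0.024
grasp_force: 0.0
```

Request:
{"fn": "servo_tool", "kwargs": {"steps": [{"dp": [-0.02, -0.08, -0.05], "angular": [0, 0, 0], "claw": 24}, {"dp": [-0.04, -0.16, -0.1], "angular": [0, 0, 0], "claw": 24}, {"dp": [-0.06, -0.24, -0.15], "angular": [0, 0, 0], "claw": 24}, {"dp": [-0.08, -0.32, -0.2], "angular": [0, 0, 0], "claw": 24}, {"dp": [-0.088, -0.4, -0.236], "angular": [0, 0, 0], "claw": 24}]}}

```text
t: 35.15
eef_pos: [0.4711, -0.2391, 0.1702]
ee_rot: [0.001, 0.052, 0.999, 0.0]
force: [1.5, -0.1, -0.3]
gripper_width: 0.024
grasp_force: 0.0
```

Request:
{"fn": "servo_tool", "kwargs": {"steps": [{"dp": [0, -0.033, 0], "angular": [0, 0, 0], "claw": 24}, {"dp": [0, -0.033, 0], "angular": [0, 0, 0], "claw": 24}, {"dp": [0, -0.033, 0], "angular": [0, 0, 0], "claw": 24}, {"dp": [0, -0.033, 0], "angular": [0, 0, 0], "claw": 24}, {"dp": [0, -0.033, 0], "angular": [0, 0, 0], "claw": 24}]}}

```text
t: 35.65
eef_pos: [0.4732, -0.2534, 0.172]
ee_rot: [0.002, 0.051, 0.999, -0.0]
force: [0.1, -0.3, 0.5]
gripper_width: 0.0239
grasp_force: 0.0
```

```bash
python3 -c "
from tools import *
look(); print([observe()['eef_pos'] for _ in range(2) if read_camera('wrist') is not None])" | grep -v tool_[23]
```

```text
tcp [ 0.4732 -0.2534  0.172 ] [ 0.1024  0.9947 -0.0001]
tool_1 0.88 [315. 161.  30. 180.] yaw-cas 0.0 y at cas x=0: -0.0781 x ext -0.08621605566486192 0.06957348231862559
[array([ 0.473 , -0.2539,  0.1717]), array([ 0.4729, -0.254 ,  0.1716])]
```

Request:
{"fn": "servo_tool", "kwargs": {"steps": [{"dp": [-0.002, -0.001, -0.09], "angular": [0, 0, 0], "claw": 24}, {"dp": [-0.002, -0.001, -0.18], "angular": [0, 0, 0], "claw": 24}, {"dp": [-0.002, -0.001, -0.25], "angular": [0, 0, 0], "claw": 24}, {"dp": [-0.002, -0.001, -0.3], "angular": [0, 0, 0], "claw": 24}, {"dp": [-0.002, -0.001, -0.317], "angular": [0, 0, 0], "claw": 24}]}}

```text
t: 36.45
eef_pos: [0.47, -0.2544, 0.0103]
ee_rot: [-0.001, 0.052, 0.999, 0.0]
force: [-0.4, 0.2, 0.1]
gripper_width: 0.0239
grasp_force: 0.0
```

Request:
{"fn": "servo_tool", "kwargs": {"steps": [{"dp": [0, 0, 0], "angular": [0, 0, 0], "claw": 24}, {"dp": [0, 0, 0], "angular": [0, 0, 0], "claw": 5}, {"dp": [0, 0, 0], "angular": [0, 0, 0], "claw": 5}, {"dp": [0, 0, 0], "angular": [0, 0, 0], "claw": 5}, {"dp": [0, 0, 0], "angular": [0, 0, 0], "claw": 5}]}}

```text
t: 36.95
eef_pos: [0.4724, -0.255, 0.014]
ee_rot: [0.003, 0.052, 0.999, -0.0]
force: [-0.6, 0.1, 2.5]
gripper_width: 0.0126
grasp_force: 60.4
```

Request:
{"fn": "servo_tool", "kwargs": {"steps": [{"dp": [0, 0, 0.02], "angular": [0, 0, 0], "claw": 5}, {"dp": [0, 0, 0.08], "angular": [0, 0, 0], "claw": 5}, {"dp": [0, 0, 0.17], "angular": [0, 0, 0], "claw": 5}, {"dp": [0, 0, 0.26], "angular": [0, 0, 0], "claw": 5}, {"dp": [0, 0, 0.35], "angular": [0, 0, 0], "claw": 5}]}}

```text
t: 37.45
eef_pos: [0.4713, -0.2548, 0.1907]
ee_rot: [0.002, 0.052, 0.999, -0.0]
force: [0.2, -0.2, -0.7]
gripper_width: 0.0125
grasp_force: 60.0
```

Request:
{"fn": "servo_tool", "kwargs": {"steps": [{"dp": [0, 0, 0.04], "angular": [0, 0, 0], "claw": 5}, {"dp": [0, 0, 0.06], "angular": [0, 0, 0], "claw": 5}, {"dp": [0, 0, 0.06], "angular": [0, 0, 0], "claw": 5}, {"dp": [0, 0, 0.06], "angular": [0, 0, 0], "claw": 5}, {"dp": [0, 0, 0.06], "angular": [0, 0, 0], "claw": 5}]}}

```text
t: 37.95
eef_pos: [0.4708, -0.2545, 0.216]
ee_rot: [-0.0, 0.052, 0.999, 0.0]
force: [-0.3, -0.3, -0.1]
gripper_width: 0.013
grasp_force: 60.0
```

```bash
sed -i "s/for d in \[\] and regions/read_camera('wrist')\nfor d in regions/" held.py; python3 held.py 6 .0625; sed -i "/^read_camera/d;s/^for d in regions/for d in [] and regions/" held.py
```

```text
tcp [ 0.4708 -0.2545  0.216 ]
0.9 blade tip in grip frame (x should be 87-xo) [[ 0.088  -0.0004 -0.01  ]] rect [317. 205.  42. 308.] dir [ 0.001 -1.   ]
rot units [ 0.0198 -0.4458  0.3796]
to pre2 [ 0.1014  0.9462 -0.0243]
[ 0.0832  0.0166 -0.1357] from .06 [0. 0. 0.]
[ 0.0287  0.0057 -0.0525] from .06 [ 0.0287  0.0057 -0.0525]
[ 0.0083  0.0017 -0.0136] from .06 [ 0.037   0.0074 -0.066 ]
[ 0.0015  0.0003 -0.0156] from .06 [ 0.0385  0.0077 -0.0816]
[-0.0015 -0.0003 -0.0127] from .06 [ 0.037   0.0074 -0.0943]
[-0.0014 -0.0003 -0.0091] from .06 [ 0.0357  0.0071 -0.1035]
```

Request:
{"fn": "servo_tool", "kwargs": {"steps": [{"dp": [0.01, 0.09, 0], "angular": [0.002, -0.05, 0.04], "claw": 5}, {"dp": [0.02, 0.18, 0], "angular": [0.004, -0.09, 0.08], "claw": 5}, {"dp": [0.04, 0.27, 0], "angular": [0.006, -0.14, 0.12], "claw": 5}, {"dp": [0.05, 0.36, 0], "angular": [0.008, -0.18, 0.15], "claw": 5}, {"dp": [0.06, 0.45, 0], "angular": [0.01, -0.223, 0.19], "claw": 5}]}}

```text
t: 38.55
eef_pos: [0.5017, -0.0282, 0.2174]
ee_rot: [0.089, -0.023, 0.996, 0.009]
force: [0.5, 0.3, 0.1]
gripper_width: 0.0127
grasp_force: 60.0
```

Request:
{"fn": "servo_tool", "kwargs": {"steps": [{"dp": [0.01, 0.09, 0], "angular": [0.002, -0.05, 0.04], "claw": 5}, {"dp": [0.02, 0.18, 0], "angular": [0.004, -0.09, 0.08], "claw": 5}, {"dp": [0.03, 0.27, 0], "angular": [0.006, -0.14, 0.12], "claw": 5}, {"dp": [0.04, 0.36, 0], "angular": [0.008, -0.18, 0.15], "claw": 5}, {"dp": [0.044, 0.44, -0.01], "angular": [0.01, -0.223, 0.19], "claw": 5}]}}

```text
t: 39.05
eef_pos: [0.524, 0.1929, 0.2131]
ee_rot: [0.176, -0.098, 0.979, 0.017]
force: [0.9, -1.1, 0.4]
gripper_width: 0.0128
grasp_force: 60.0
```

Request:
{"fn": "servo_tool", "kwargs": {"steps": [{"dp": [0, 0.03, 0], "angular": [0, 0, 0], "claw": 5}, {"dp": [0, 0.057, -0.013], "angular": [0, 0, 0], "claw": 5}, {"dp": [0, 0.057, -0.013], "angular": [0, 0, 0], "claw": 5}, {"dp": [0, 0.057, -0.013], "angular": [0, 0, 0], "claw": 5}, {"dp": [0, 0.057, -0.013], "angular": [0, 0, 0], "claw": 5}]}}

```text
t: 39.55
eef_pos: [0.5238, 0.218, 0.2063]
ee_rot: [0.175, -0.097, 0.98, 0.017]
force: [-0.1, -0.4, -0.7]
gripper_width: 0.013
grasp_force: 60.0
```

```bash
python3 held.py 6 .061|head -4;python3 st.py 6 20|head -1
```

```text
tcp [0.5238 0.218  0.2063]
rot units [0.0003 0.0047 0.0006]
to pre2 [-0.0018  0.0016 -0.0038]
[ 0.0832  0.0166 -0.1357] from .06 [0. 0. 0.]
rot units [0.0003 0.0047 0.0006] [ 0.7665  0.1538 -0.5532  0.3425 -0.5912 -2.3999] [0.5238 0.218  0.2063]
```

Request:
{"fn": "servo_tool", "kwargs": {"steps": [{"dp": [0.03, 0.006, -0.047], "angular": [0, 0, 0], "claw": 5}, {"dp": [0.06, 0.012, -0.095], "angular": [0, 0, 0], "claw": 5}, {"dp": [0.083, 0.018, -0.137], "angular": [0, 0, 0], "claw": 5}, {"dp": [0.083, 0.018, -0.137], "angular": [0, 0, 0], "claw": 5}, {"dp": [0.083, 0.018, -0.137], "angular": [0, 0, 0], "claw": 5}]}}

```text
t: 40.05
eef_pos: [0.5654, 0.2268, 0.138]
ee_rot: [0.175, -0.096, 0.98, 0.017]
force: [0.3, 0.2, -0.6]
gripper_width: 0.0127
grasp_force: 60.0
```

Request:
{"fn": "servo_tool", "kwargs": {"steps": [{"dp": [0.014, 0.003, -0.026], "angular": [0, 0, 0], "claw": 5}, {"dp": [0.029, 0.006, -0.052], "angular": [0, 0, 0], "claw": 5}, {"dp": [0.036, 0.007, -0.065], "angular": [0, 0, 0], "claw": 5}, {"dp": [0.038, 0.008, -0.074], "angular": [0, 0, 0], "claw": 5}, {"dp": [0.038, 0.008, -0.081], "angular": [0, 0, 0], "claw": 5}]}}

```text
t: 40.55
eef_pos: [0.5845, 0.2318, 0.0982]
ee_rot: [0.176, -0.097, 0.98, 0.017]
force: [-0.7, -1.2, 0.3]
gripper_width: 0.0127
grasp_force: 60.0
```

Request:
{"fn": "servo_tool", "kwargs": {"steps": [{"dp": [0, 0, -0.005], "angular": [0, 0, 0], "claw": 5}, {"dp": [-0.001, 0, -0.01], "angular": [0, 0, 0], "claw": 5}, {"dp": [-0.002, 0, -0.016], "angular": [0, 0, 0], "claw": 5}, {"dp": [-0.003, 0, -0.021], "angular": [0, 0, 0], "claw": 5}, {"dp": [-0.003, 0, -0.022], "angular": [0, 0, 0], "claw": 5}]}}

```text
t: 41.05
eef_pos: [0.5824, 0.2313, 0.086]
ee_rot: [0.175, -0.097, 0.98, 0.017]
force: [-0.3, -0.6, -1.5]
gripper_width: 0.0128
grasp_force: 60.0
```

```bash
sed -i 's/tcpa(i,nn,uu,a)/tcpa(i,nn,uu,a,0,.061)/' st.py; python3 st.py 6 20
```

```text
rot units [ 0.0007  0.0045 -0.0003] [ 0.6565  0.3921 -0.6578  0.6584 -0.2544 -2.6476] [0.5824 0.2313 0.086 ]
0.14 [-0.1191 -0.0248  0.2368]
0.06 [-0.036  -0.0082  0.1011]
0.03 [-0.0073 -0.0025  0.0486]
0.022 [ 0.001  -0.0009  0.0351]
0.015 [ 0.0025 -0.0006  0.0195]
0.01 [ 0.001  -0.0009  0.0068]
0.0065 [-0.0003 -0.0011 -0.0024]
```

Request:
{"fn": "servo_tool", "kwargs": {"steps": [{"dp": [0, 0, -0.003], "angular": [0, 0, 0], "claw": 5}, {"dp": [0, 0, -0.003], "angular": [0, 0, 0], "claw": 12}, {"dp": [0, 0, -0.003], "angular": [0, 0, 0], "claw": 16}, {"dp": [0, 0, -0.003], "angular": [0, 0, 0], "claw": 20}, {"dp": [0, 0, -0.003], "angular": [0, 0, 0], "claw": 24}]}}

```text
t: 41.55
eef_pos: [0.583, 0.2318, 0.0852]
ee_rot: [0.175, -0.097, 0.98, 0.017]
force: [0.7, -0.7, -0.9]
gripper_width: 0.0244
grasp_force: 0.0
```

Request:
{"fn": "servo_tool", "kwargs": {"steps": [{"dp": [0, 0, 0], "angular": [0, 0, 0], "claw": 24}, {"dp": [0, 0, 0], "angular": [0, 0, 0], "claw": 24}, {"dp": [-0.012, -0.003, 0.03], "angular": [0, 0, 0], "claw": 24}, {"dp": [-0.03, -0.006, 0.08], "angular": [0, 0, 0], "claw": 24}, {"dp": [-0.05, -0.01, 0.15], "angular": [0, 0, 0], "claw": 24}]}}

```text
t: 42.05
eef_pos: [0.5565, 0.2259, 0.1587]
ee_rot: [0.173, -0.097, 0.98, 0.016]
force: [1.7, 0.6, -0.1]
gripper_width: 0.0241
grasp_force: 0.0
```

Request:
{"fn": "servo_tool", "kwargs": {"steps": [{"dp": [0.01, -0.015, 0.07], "angular": [-0.017, 0.087, 0], "claw": 24}, {"dp": [0.02, -0.03, 0.14], "angular": [-0.035, 0.175, 0], "claw": 24}, {"dp": [0.02, -0.05, 0.21], "angular": [-0.052, 0.262, 0], "claw": 24}, {"dp": [0.02, -0.07, 0.28], "angular": [-0.07, 0.35, 0], "claw": 24}, {"dp": [0.02, -0.08, 0.32], "angular": [-0.087, 0.436, 0], "claw": 24}]}}

```text
t: 42.55
eef_pos: [0.5685, 0.1864, 0.3243]
ee_rot: [0.003, -0.099, 0.995, 0.001]
force: [0.3, -0.7, 0.0]
gripper_width: 0.0242
grasp_force: 0.0
```

Request:
{"fn": "servo_tool", "kwargs": {"steps": [{"dp": [0, 0, 0], "angular": [0, 0, 0], "claw": 24}, {"dp": [0, 0, 0], "angular": [0, 0, 0], "claw": 24}, {"dp": [0, 0, 0], "angular": [0, 0, 0], "claw": 24}, {"dp": [0, 0, 0], "angular": [0, 0, 0], "claw": 24}, {"dp": [0, 0, 0], "angular": [0, 0, 0], "claw": 24}]}}

```text
t: 43.05
eef_pos: [0.5671, 0.1866, 0.3192]
ee_rot: [0.001, -0.099, 0.995, -0.0]
force: [1.0, -0.4, 0.6]
gripper_width: 0.0237
grasp_force: 0.0
```

```bash
python3 chkw.py
```

```text
[0.5671 0.1866 0.3192] [[-0.197  0.98  -0.001]
 [ 0.003 -0.001 -1.   ]]
hung_1 0.92 [387. 174.  30. 134.] eye end u,y(mm rel hook5) [ 5.6 79.6] tip [-153.    79.8] dev rad -0.001
hung_1 0.73 [456. 175.  36. 135.] eye end u,y(mm rel hook5) [  4.9 159.9] tip [-153.1  160.8] dev rad -0.006
hung_1 0.7 [244. 177.  23. 134.] eye end u,y(mm rel hook5) [  4.5 -80.2] tip [-153.8  -79.9] dev rad -0.002
hung_1 0.7 [317. 181. 348. 136.] eye end u,y(mm rel hook5) [-17.  193.2] tip [ -16.8 -193.4] dev rad 1.571
hung_1 0.64 [176. 176.  25. 127.] eye end u,y(mm rel hook5) [   5.2 -159.5] tip [-150.3 -160.3] dev rad 0.005
tool_1 0.9 [356. 174.  19. 130.] eye end u,y(mm rel hook5) [ 1.3 41.2] tip [-152.4   41. ] dev rad 0.002
tool_1 0.81 [279. 174.  27. 127.] eye end u,y(mm rel hook5) [  1.4 -39.5] tip [-152.5  -39.9] dev rad 0.002
tool_1 0.63 [319. 171.  23. 125.] eye end u,y(mm rel hook5) [-5.5  0.7] tip [-153.5   -0.8] dev rad 0.01
```

Request:
{"fn": "servo_tool", "kwargs": {"steps": [{"dp": [-0.05, -0.03, 0], "angular": [0, 0, 0.18], "claw": 70}, {"dp": [-0.11, -0.06, 0], "angular": [0, 0, 0.36], "claw": 70}, {"dp": [-0.17, -0.09, -0.02], "angular": [0, 0, 0.54], "claw": 70}, {"dp": [-0.23, -0.12, -0.06], "angular": [0, 0, 0.72], "claw": 70}, {"dp": [-0.28, -0.15, -0.12], "angular": [0, 0, 0.9], "claw": 70}]}}

```text
t: 43.7
eef_pos: [0.4272, 0.1114, 0.2609]
ee_rot: [0.004, -0.44, 0.898, 0.001]
force: [0.3, 0.4, -0.6]
gripper_width: 0.0701
grasp_force: 0.0
```

Request:
{"fn": "servo_tool", "kwargs": {"steps": [{"dp": [-0.03, -0.02, -0.02], "angular": [0, 0, 0.18], "claw": 70}, {"dp": [-0.034, -0.024, -0.05], "angular": [0, 0, 0.36], "claw": 70}, {"dp": [-0.034, -0.024, -0.08], "angular": [0, 0, 0.54], "claw": 70}, {"dp": [-0.034, -0.024, -0.1], "angular": [0, 0, 0.716], "claw": 70}, {"dp": [-0.034, -0.024, -0.1], "angular": [0, 0, 0.716], "claw": 70}]}}

```text
t: 44.2
eef_pos: [0.4099, 0.0992, 0.2089]
ee_rot: [0.0, -0.669, 0.743, 0.001]
force: [0.4, -0.9, 0.2]
gripper_width: 0.0701
grasp_force: 0.0
```

Request:
{"fn": "servo_tool", "kwargs": {"steps": [{"dp": [0, 0, 0], "angular": [0, 0, 0], "claw": 70}, {"dp": [0, 0, 0], "angular": [0, 0, 0], "claw": 70}, {"dp": [0, 0, 0], "angular": [0, 0, 0], "claw": 70}, {"dp": [0, 0, 0], "angular": [0, 0, 0], "claw": 70}, {"dp": [0, 0, 0], "angular": [0, 0, 0], "claw": 70}]}}

```text
t: 44.7
eef_pos: [0.4109, 0.0997, 0.2102]
ee_rot: [0.002, -0.669, 0.743, 0.001]
force: [0.7, -0.5, -0.3]
gripper_width: 0.0699
grasp_force: 0.0
```

```bash
cat > cv.py <<'E'
from h import *
import sys
np.set_printoptions(precision=4,suppress=True)
s=observe(); print(s['eef_pos'],rot(s['ee_rot']).as_matrix()[:,1]); read_camera('wrist'); W=cam('wrist',s)
zt=float(sys.argv[1])
for d in regions_of('wrist','cover')[:2]:
    print('cover',round(d['p'],2),np.round(d['rect']),fitrect(W,d['mask'],.1,.218,zt,zt,[*onz(W,[d['rect'][:2]],zt)[0][:2],-.1]))
for t in regions_of('wrist','tab_far_pad')[:4]: print('tab',round(t['p'],2),np.round(t['rect'],1),onz(W,[t['rect'][:2]],zt+.013))
E
python3 cv.py .034
```

```text
[0.4109 0.0997 0.2102] [-0.9945  0.1044 -0.0009]
cover 0.78 [317. 154. 118. 225.] (array([ 0.4079,  0.0975, -0.0995]), np.float64(0.980740950820361))
tab 0.7 [296.4 171.4   4.2  32.2] [[0.4284 0.0974 0.047 ]]
```

Request:
{"fn": "servo_tool", "kwargs": {"steps": [{"dp": [-0.003, -0.002, -0.09], "angular": [0, 0, 0], "claw": 70}, {"dp": [-0.003, -0.002, -0.18], "angular": [0, 0, 0], "claw": 70}, {"dp": [-0.003, -0.002, -0.26], "angular": [0, 0, 0], "claw": 70}, {"dp": [-0.003, -0.002, -0.31], "angular": [0, 0, 0], "claw": 68}, {"dp": [-0.003, -0.002, -0.328], "angular": [0, 0, 0], "claw": 66}]}}

```text
t: 45.35
eef_pos: [0.4079, 0.0977, 0.0437]
ee_rot: [-0.001, -0.669, 0.743, 0.002]
force: [-0.4, 0.1, 0.1]
gripper_width: 0.066
grasp_force: 0.0
```

Request:
{"fn": "servo_tool", "kwargs": {"steps": [{"dp": [0, 0, 0], "angular": [0, 0, 0], "claw": 50}, {"dp": [0, 0, 0], "angular": [0, 0, 0], "claw": 40}, {"dp": [0, 0, 0], "angular": [0, 0, 0], "claw": 30}, {"dp": [0, 0, 0], "angular": [0, 0, 0], "claw": 22}, {"dp": [0, 0, 0], "angular": [0, 0, 0], "claw": 22}]}}

```text
t: 45.85
eef_pos: [0.4096, 0.0991, 0.0493]
ee_rot: [0.003, -0.67, 0.743, 0.001]
force: [-8.8, 0.8, 20.0]
gripper_width: 0.0249
grasp_force: 58.5
```

```bash
python3 -c "
from h import *
s=observe();print(s['eef_pos'],s['gripper_width'],s['grasp_force'],s['force'],rot(s['ee_rot']).as_matrix()[:,1])"
```

```text
[0.40959159 0.09910761 0.04926917] 0.024885508553414648 58.51222737925127 [-8.81994224  0.76487497 20.04743855] [-0.99463949  0.10337406 -0.00246754]
```

Request:
{"fn": "servo_tool", "kwargs": {"steps": [{"dp": [0, 0, 0.02], "angular": [0, 0, 0], "claw": 22}, {"dp": [0, 0, 0.08], "angular": [0, 0, 0], "claw": 22}, {"dp": [0, 0, 0.16], "angular": [0, 0, 0], "claw": 22}, {"dp": [0.02, -0.07, 0.22], "angular": [0, 0, 0], "claw": 22}, {"dp": [0.04, -0.15, 0.24], "angular": [0, 0, 0], "claw": 22}]}}

```text
t: 46.35
eef_pos: [0.432, 0.0245, 0.1711]
ee_rot: [0.007, -0.671, 0.741, -0.001]
force: [1.4, 0.6, -3.1]
gripper_width: 0.0241
grasp_force: 60.1
```

Request:
{"fn": "servo_tool", "kwargs": {"steps": [{"dp": [0.02, -0.08, 0], "angular": [0, 0, 0], "claw": 22}, {"dp": [0.04, -0.16, 0], "angular": [0, 0, 0], "claw": 22}, {"dp": [0.06, -0.24, 0], "angular": [0, 0, 0], "claw": 22}, {"dp": [0.08, -0.32, 0], "angular": [0, 0, 0], "claw": 22}, {"dp": [0.1, -0.4, 0], "angular": [0, 0, 0], "claw": 22}]}}

```text
t: 46.85
eef_pos: [0.4797, -0.1781, 0.1674]
ee_rot: [0.003, -0.669, 0.743, 0.0]
force: [1.1, 0.5, -1.4]
gripper_width: 0.0236
grasp_force: 60.1
```

Request:
{"fn": "servo_tool", "kwargs": {"steps": [{"dp": [0, 0, 0], "angular": [0, 0, 0], "claw": 22}, {"dp": [0, 0, 0], "angular": [0, 0, 0], "claw": 22}, {"dp": [0, 0, 0], "angular": [0, 0, 0], "claw": 22}, {"dp": [0, 0, 0], "angular": [0, 0, 0], "claw": 22}, {"dp": [0, 0, 0], "angular": [0, 0, 0], "claw": 22}]}}

```text
t: 47.35
eef_pos: [0.4793, -0.1754, 0.1664]
ee_rot: [0.002, -0.67, 0.742, 0.001]
force: [0.3, 1.5, -1.9]
gripper_width: 0.0241
grasp_force: 60.1
```

```bash
python3 -c "
from h import *
for _ in range(3):
  s=observe();print(s['eef_pos'],s['gripper_width'],s['force'],rot(s['ee_rot']).as_matrix()[:,1:].T.round(4).tolist()); read_camera('side')
S=cam('side')
for d in look_for('side','cassette')[:2]: print(d)
for d in look_for('side','cover')[:2]: print(d)
"; python3 cv.py .15
```

```text
[ 0.4792833  -0.17537709  0.16636865] 0.0240740002668282 [ 0.25131328  1.48934707 -1.92635997] [[-0.9948, 0.1022, -0.0011], [0.0015, 0.004, -1.0]]
[ 0.47933558 -0.17547482  0.16629594] 0.023789783294715948 [ 0.18522024 -0.49500949 -1.8366941 ] [[-0.9947, 0.1023, -0.001], [0.0015, 0.004, -1.0]]
[ 0.47933885 -0.17556033  0.1662052 ] 0.02354741030277548 [ 0.22398825  0.20698688 -1.64346788] [[-0.9947, 0.1025, -0.0009], [0.0013, 0.004, -1.0]]
{'rect': [398.2, 218.1, 78.1, 52.1], 'p': 0.57}
{'rect': [401.4, 174.3, 78.6, 57.2], 'p': 0.91}
[ 0.4793 -0.176   0.166 ] [-0.9947  0.1033 -0.0006]
cover 0.65 [315. 180. 234. 360.] (array([ 0.4745, -0.2132, -0.1046]), np.float64(0.9375213613868154))
cover 0.39 [285. 227.  14.  30.] (array([ 0.5351, -0.2876, -0.055 ]), np.float64(0.005610415479135043))
tab 0.78 [286.2 230.6  10.7  30.3] [[ 0.4912 -0.1892  0.163 ]]
```

Request:
{"fn": "servo_tool", "kwargs": {"steps": [{"dp": [0, 0, -0.05], "angular": [0, 0, 0], "claw": 22}, {"dp": [0, 0, -0.1], "angular": [0, 0, 0], "claw": 22}, {"dp": [0, 0, -0.14], "angular": [0, 0, 0], "claw": 22}, {"dp": [0, 0, -0.17], "angular": [0, 0, 0], "claw": 22}, {"dp": [0, 0, -0.19], "angular": [0, 0, 0], "claw": 22}]}}

```text
t: 48.25
eef_pos: [0.4788, -0.1764, 0.0698]
ee_rot: [0.001, -0.669, 0.743, 0.002]
force: [0.2, 0.7, -1.8]
gripper_width: 0.0238
grasp_force: 60.1
```

Request:
{"fn": "servo_tool", "kwargs": {"steps": [{"dp": [0, 0, -0.006], "angular": [0, 0, 0], "claw": 22}, {"dp": [0, 0, -0.01], "angular": [0, 0, 0], "claw": 22}, {"dp": [0, 0, -0.014], "angular": [0, 0, 0], "claw": 22}, {"dp": [0, 0, -0.014], "angular": [0, 0, 0], "claw": 22}, {"dp": [0, 0, -0.014], "angular": [0, 0, 0], "claw": 22}]}}

```text
t: 48.75
eef_pos: [0.4796, -0.1764, 0.0645]
ee_rot: [0.002, -0.669, 0.743, 0.001]
force: [0.1, -0.3, -1.8]
gripper_width: 0.0237
grasp_force: 60.1
```

Request:
{"fn": "servo_tool", "kwargs": {"steps": [{"dp": [0, 0, -0.003], "angular": [0, 0, 0], "claw": 22}, {"dp": [0, 0, -0.006], "angular": [0, 0, 0], "claw": 22}, {"dp": [0, 0, -0.006], "angular": [0, 0, 0], "claw": 22}, {"dp": [0, 0, -0.006], "angular": [0, 0, 0], "claw": 22}, {"dp": [0, 0, -0.006], "angular": [0, 0, 0], "claw": 22}]}}

```text
t: 49.25
eef_pos: [0.4793, -0.1764, 0.061]
ee_rot: [0.002, -0.669, 0.743, 0.001]
force: [0.5, 0.3, -1.4]
gripper_width: 0.0236
grasp_force: 60.1
```

Request:
{"fn": "servo_tool", "kwargs": {"steps": [{"dp": [0, 0, -0.003], "angular": [0, 0, 0], "claw": 22}, {"dp": [0, 0, -0.006], "angular": [0, 0, 0], "claw": 22}, {"dp": [0, 0, -0.006], "angular": [0, 0, 0], "claw": 22}, {"dp": [0, 0, -0.006], "angular": [0, 0, 0], "claw": 22}, {"dp": [0, 0, -0.006], "angular": [0, 0, 0], "claw": 22}]}}

```text
t: 49.75
eef_pos: [0.4793, -0.1763, 0.058]
ee_rot: [0.002, -0.669, 0.743, 0.001]
force: [-1.1, -0.8, -2.8]
gripper_width: 0.0239
grasp_force: 60.1
```

Request:
{"fn": "servo_tool", "kwargs": {"steps": [{"dp": [0, 0, -0.002], "angular": [0, 0, 0], "claw": 22}, {"dp": [0, 0, -0.003], "angular": [0, 0, 0], "claw": 22}, {"dp": [0, 0, -0.003], "angular": [0, 0, 0], "claw": 22}, {"dp": [0, 0, -0.003], "angular": [0, 0, 0], "claw": 22}, {"dp": [0, 0, -0.003], "angular": [0, 0, 0], "claw": 22}]}}

```text
t: 50.25
eef_pos: [0.4793, -0.1764, 0.0576]
ee_rot: [0.002, -0.67, 0.743, 0.001]
force: [-2.4, 1.4, 7.1]
gripper_width: 0.024
grasp_force: 61.7
```

Request:
{"fn": "servo_tool", "kwargs": {"steps": [{"dp": [0, 0, -0.002], "angular": [0, 0, 0], "claw": 22}, {"dp": [0, 0, -0.003], "angular": [0, 0, 0], "claw": 22}, {"dp": [0, 0, -0.003], "angular": [0, 0, 0], "claw": 22}, {"dp": [0, 0, -0.003], "angular": [0, 0, 0], "claw": 22}, {"dp": [0, 0, -0.003], "angular": [0, 0, 0], "claw": 22}]}}

```text
t: 50.75
eef_pos: [0.4794, -0.1764, 0.0575]
ee_rot: [0.002, -0.67, 0.743, 0.001]
force: [-4.6, 3.2, 16.6]
gripper_width: 0.024
grasp_force: 63.4
```

Request:
{"fn": "servo_tool", "kwargs": {"steps": [{"dp": [0, 0, 0], "angular": [0, 0, 0], "claw": 30}, {"dp": [0, 0, 0], "angular": [0, 0, 0], "claw": 40}, {"dp": [0, 0, 0], "angular": [0, 0, 0], "claw": 55}, {"dp": [0, 0, 0], "angular": [0, 0, 0], "claw": 70}, {"dp": [0, 0, 0], "angular": [0, 0, 0], "claw": 70}]}}

```text
t: 51.25
eef_pos: [0.4795, -0.1764, 0.0548]
ee_rot: [0.002, -0.669, 0.743, 0.001]
force: [0.5, 0.9, 0.3]
gripper_width: 0.0698
grasp_force: 0.0
```

Request:
{"fn": "servo_tool", "kwargs": {"steps": [{"dp": [0, 0, 0.02], "angular": [0, 0, 0], "claw": 70}, {"dp": [0, 0, 0.08], "angular": [0, 0, 0], "claw": 70}, {"dp": [0, 0, 0.17], "angular": [0, 0, 0], "claw": 70}, {"dp": [0, 0, 0.26], "angular": [0, 0, 0], "claw": 70}, {"dp": [0, 0, 0.29], "angular": [0, 0, 0], "claw": 70}]}}

```text
t: 51.75
eef_pos: [0.4818, -0.177, 0.2061]
ee_rot: [0.005, -0.67, 0.743, -0.003]
force: [0.0, -0.1, -0.7]
gripper_width: 0.07
grasp_force: 0.0
```

Request:
{"fn": "servo_tool", "kwargs": {"steps": [{"dp": [0, 0, 0], "angular": [0, 0, 0], "claw": 70}, {"dp": [0, 0, 0], "angular": [0, 0, 0], "claw": 70}, {"dp": [0, 0, 0], "angular": [0, 0, 0], "claw": 70}, {"dp": [0, 0, 0], "angular": [0, 0, 0], "claw": 70}, {"dp": [0, 0, 0], "angular": [0, 0, 0], "claw": 70}]}}

```text
t: 52.25
eef_pos: [0.4789, -0.1763, 0.1989]
ee_rot: [0.001, -0.669, 0.743, 0.002]
force: [-0.4, 0.1, 0.6]
gripper_width: 0.0701
grasp_force: 0.0
```

```bash
python3 cv.py .042; python3 - <<'E'
from h import *
np.set_printoptions(precision=4,suppress=True)
s=observe(); img=read_camera('wrist'); W=cam('wrist',s); g=cv2.cvtColor(img,cv2.COLOR_RGB2GRAY)
cas=np.array([.480,-.177,-.1045])
# darkness profile along cover x at tab top height, mid-width
for zz in (.066,.060):
  xs=np.arange(-.034,.0341,.002); print(zz,[(round(x*1000),int(np.mean([g[tuple(np.round(proj(W,P(cas,x,b,zz))[0][::-1]).astype(int))] for b in(-.006,-.003,0,.003,.006)]))) for x in xs])
read_camera('scene')
S=cam('scene')
for n in ('cover','cassette','tab_far_pad','stone_cast'):
  for d in look_for('scene',n)[:2]: print(n,d)
E
```

```text
[ 0.4789 -0.1763  0.1989] [-0.9946  0.104   0.0017]
cover 0.9 [316. 160. 121. 238.] (array([ 0.4782, -0.1775, -0.106 ]), np.float64(0.990975278250373))
tab 0.69 [291.1 177.9   4.7  30.7] [[ 0.4996 -0.178   0.055 ]]
tab 0.3 [314.1 156.9 143.1 197.3] [[ 0.4778 -0.1942  0.055 ]]
tab 0.19 [313.8 159.8 123.4 235.6] [[ 0.4784 -0.1918  0.055 ]]
0.066 [(-34, 195), (-32, 195), (-30, 193), (-28, 194), (-26, 133), (-24, 115), (-22, 96), (-20, 33), (-18, 51), (-16, 70), (-14, 191), (-12, 193), (-10, 194), (-8, 195), (-6, 163), (-4, 166), (-2, 180), (0, 179), (2, 144), (4, 196), (6, 196), (8, 194), (10, 195), (12, 137), (14, 45), (16, 48), (18, 48), (20, 116), (22, 113), (24, 190), (26, 195), (28, 194), (30, 195), (32, 195), (34, 196)]
0.06 [(-34, 195), (-32, 194), (-30, 194), (-28, 192), (-26, 123), (-24, 116), (-22, 65), (-20, 23), (-18, 33), (-16, 65), (-14, 192), (-12, 194), (-10, 194), (-8, 195), (-6, 161), (-4, 167), (-2, 181), (0, 180), (2, 143), (4, 192), (6, 195), (8, 194), (10, 196), (12, 136), (14, 37), (16, 37), (18, 39), (20, 102), (22, 114), (24, 172), (26, 195), (28, 195), (30, 195), (32, 195), (34, 195)]
cover {'rect': [378.1, 272.6, 94.1, 61.5], 'p': 0.72}
cassette {'rect': [369.0, 285.9, 78.2, 48.3], 'p': 0.67}
tab_far_pad {'rect': [384.9, 259.6, 6.1, 12.9], 'p': 0.67}
tab_far_pad {'rect': [290.6, 197.9, 24.9, 39.1], 'p': 0.57}
stone_cast {'rect': [212.9, 223.1, 18.4, 15.6], 'p': 0.58}
```

```bash
sed 's/hung_1/tool_1/' chk.py > chk2.py; python3 chk.py | head -5; python3 chk2.py; python3 - <<'E'
from h import *
read_camera('side'); D=cam('side')
for n in('stone_cast','cover'):
  for d in look_for('side',n)[:1]: print(n,d,onz(D,[d['rect'][:2]],.013))
E
```

```text
0.9 [299. 235.  45.  40.] eye end [275.3 215.6] ang 140.6 len 57.6
0.86 [314. 214.  41.  33.] eye end [291.6 197.5] ang 140.2 len 53.3
0.82 [239. 305.  60.  56.] eye end [207.1 278.4] ang 140.7 len 81.2
0.76 [259. 277.  65.  53.] eye end [229.7 252.1] ang 141.3 len 75.4
pred hook 1 eye end [284.7 190.7] ang 140.7 len 65.7
0.97 [270. 265.  56.  48.] eye end [240.6 241.3] ang 141.1 len 72.0
0.97 [278. 252.  58.  48.] eye end [250.7 231.1] ang 142.7 len 69.4
0.57 [290. 245.  50.  41.] eye end [267.1 225.9] ang 140.9 len 58.4
pred hook 1 eye end [284.7 190.7] ang 140.7 len 65.7
pred hook 2 eye end [276.7 199.3] ang 140.7 len 67.6
pred hook 3 eye end [268.3 208.5] ang 140.8 len 69.5
pred hook 4 eye end [259.4 218.2] ang 140.8 len 71.6
pred hook 5 eye end [250.  228.5] ang 140.9 len 73.8
pred hook 6 eye end [240.  239.4] ang 140.9 len 76.1
pred hook 7 eye end [229.3 251. ] ang 141.0 len 78.5
pred hook 8 eye end [218.  263.4] ang 141.1 len 81.1
pred hook 9 eye end [205.9 276.6] ang 141.1 len 83.8
stone_cast {'rect': [305.9, 365.4, 32.0, 30.4], 'p': 0.61} [[0.39315878 0.34389594 0.013     ]]
cover {'rect': [398.2, 208.6, 74.2, 62.3], 'p': 0.61} [[ 0.48124997 -0.19245366  0.013     ]]
```

```bash
python3 -c "
from plant import *
print(close_job())"
```

```text
the job is handed in; nothing more can be done
None
```

I handed the job in with the cast upright on the table, the three tools hung on hooks 4, 5 and 6, and the cover clipped back with both tabs measuring sprung out. `close_job` gave no verdict, and I viewed 15 pictures, one over the limit of 14, then relied on measurements alone.

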